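Dress the cut edges of instrument brackets with a file

ROBOT

A 7-joint arm with a two-finger parallel gripper is mounted at the origin on the work surface. World frame = base frame: x ahead of the robot, y to its left, z up, the work surface at z = 0. Lengths are in m, angles in rad, forces in N, time in s.
With the tool pointing down it reaches from about 0.4 to 0.85 m from the base axis. Payload 4.5 kg.
Tool frame: the origin (TCP) lies on the centre line of the jaws, within the pads' length; the fingertips stand 22 mm ahead of it and the grasp point (between the pads) lies 3 mm ahead of it; y points along the fingers, z is the direction in which the jaws open and shut, and the axes are right-handed (so a half turn about y gives the same grasp; the last joint's range is limited). The gripper opens to 88 mm and grips with 3 to 60 N. Pads are 18 mm wide; open, the fingers measure 123 mm over their backs; the gripper's body (75 mm by 187 mm) begins 45 mm behind the grasp point.
Start: joints at [1.192, 0.689, -0.195, 1.565, 0.157, 0.902, -0.215], TCP at [0.251, -0.573, 0.261] pointing down, gripper open.
Joint ranges: [-3.01, 3.01], [-0.46, 2.08], [-1.47, 1.51], [0.13, 2.56], [-1, 4.14], [0.04, 2.09], [-2.66, 2.66]. Speed limits (rad/s): [2.57, 2.57, 3.14, 3.14, 3.14, 3.14, 3.14].

INTERFACE

Orientations are given as a unit quaternion [x, y, z, w].
In Python, from rig import ctrl gives the robot as it stands.
- The arm moves only by the tool arm_command, never from a script. Its argument "moves" is a list of rows, each an object of numbers: "x", "y", "z": the shift along the tool's x, y, z in m; "wx", "wy", "wz": the turn, a rotation vector about the tool's x, y, z in rad. In form: [{"x": .., "y": .., "z": .., "wx": .., "wy": .., "wz": ..}, ...]. A call has 1 to 10 rows; each row shifts and turns the commanded pose from where the row before left it, along the tool's axes as they then stand; what a row does not reach is not made up. A row lasts 1/12 s, in which the tool goes at most 41.7 mm and 7.16 degrees, less where a joint would pass 70% of its speed; a pose out of reach is approached as far as the arm can. A call with a gripper value outside its range is refused whole. "hand" is the opening, from 0 (shut) to 1 (fully open), set as the call begins (left out, the last holds). The fingers move at their own pace and stop on an object; "newtons" is the grip in N (left out, the last holds). Time passes only in rows, so rows that do not move let the fingers close. It gives the time, the measured TCP pose, the force and the opening at its end, in the units of the state.
- ctrl.observe(): the state, without advancing time (a new reading comes with each control period).
- ctrl.get_image(name): name is "scene" or "top" or "wrist"; returns a dict with "image" (420x560x3 uint8, red, green, blue), "K" (3x3 intrinsics, pixels), "pose" (4x4, takes a point from camera to world coordinates); the wrist camera has in their place "T_tool_cam" (4x4, takes a point from camera to tool coordinates, whose origin is the TCP and whose axes are the tool frame's). Camera axes: x right, y down, z forward; pixel columns grow to the right and rows downward; lengths in m; the calibration is good to about 2 mm. A picture is of the moment at which its call begins: read the wrist's pose just before it. There is no depth.
- ctrl.close_job(): hands the job in, once; it reports no verdict.
The state is a dict: "time_s": time; "joint_positions": joint angles; "joint_vel": joint speeds; "tau": joint torques, N m; "position": TCP position; "eef_rot": TCP orientation; "ft_force": force on the tool from outside, world axes, zero at the start; "moment": the same for the moment, N m; "opening": finger opening in m.
Only numpy, scipy, OpenCV 4.12 (cv2) and the standard library are available. Lean on these libraries where they do the work, as an engineer would, in place of code of your own. Each camera call takes 0.05 s, during which the arm holds its last target. There are 200 camera calls.

TASK

Stand every aluminium bracket on the bench in a slot of the blue filing jig (any slot, upright plate across the filing direction) and push the red keeper home over their feet. Then take the file, lay it flat across the cut top edges of all the brackets at once and give them three long forward strokes (about 8 cm), each starting from well behind the jig's middle and ending well beyond it in the direction of the yellow arrow, pressing lightly on the push only and lifting the file clear for every return. Lay the file flat back on its black mat and, once the filing is over, turn the extraction knob fully anticlockwise to off; leave the brackets in the closed jig and do not disturb the bottle, jar and vial tray.

Things in the scene. Friction and masses are not known exactly. Their poses are not given: they have to be found in the camera images.
- bracket1: aluminium bracket like an upside-down T, 36 x 50 x 60 mm (x, y, z), about 0.1 kg, standing on the bench; origin at the centre of its underside. Foot 36 x 50 x 6 mm; upright plate 10 mm thick (x), 50 mm wide (y), from the foot up to 60 mm, over the foot's middle. Looks the same after half a turn. Two or three of the brackets are present (None: absent)
- bracket2: aluminium bracket like an upside-down T, 36 x 50 x 60 mm (x, y, z), about 0.1 kg, standing on the bench; origin at the centre of its underside. Foot 36 x 50 x 6 mm; upright plate 10 mm thick (x), 50 mm wide (y), from the foot up to 60 mm, over the foot's middle. Looks the same after half a turn. Two or three of the brackets are present (None: absent)
- bracket3: aluminium bracket like an upside-down T, 36 x 50 x 60 mm (x, y, z), about 0.1 kg, standing on the bench; origin at the centre of its underside. Foot 36 x 50 x 6 mm; upright plate 10 mm thick (x), 50 mm wide (y), from the foot up to 60 mm, over the foot's middle. Looks the same after half a turn. Two or three of the brackets are present (None: absent)
- bracket1_edge (a point): middle of the copper-coloured cut top edge of bracket1, 60 mm above its underside
- bracket2_edge (a point): middle of the copper-coloured cut top edge of bracket2, 60 mm above its underside
- bracket3_edge (a point): middle of the copper-coloured cut top edge of bracket3, 60 mm above its underside
- jig: filing jig, fixed: blue base 190 x 205 x 14 mm (x -95 to 95, y -155 to 50 mm of the origin), origin on the bench under the middle slot; +x is the filing direction (yellow arrow, away from the robot). On it an aluminium carriage 176 x 78 mm, floor 32 mm above the bench. A loaded bracket's cut edge is 92 mm up. Pressed down, the carriage starts to sink at 2 to 8 N, then 1.5 N per mm, at most 8 mm
- slot1 (a point): centre of the floor of slot 1 (nearest the robot); 32 mm above the bench; axes as the jig's; moves with the carriage. Slots lie along x, 48 mm apart, between round steel ribs 6 mm high, 8 mm wide, that leave 40 mm (x) by 58 mm (y) for a bracket's foot
- slot2 (a point): centre of the floor of slot 2 (middle); 32 mm above the bench; axes as the jig's; moves with the carriage. Slots lie along x, 48 mm apart, between round steel ribs 6 mm high, 8 mm wide, that leave 40 mm (x) by 58 mm (y) for a bracket's foot
- slot3 (a point): centre of the floor of slot 3 (farthest); 32 mm above the bench; axes as the jig's; moves with the carriage. Slots lie along x, 48 mm apart, between round steel ribs 6 mm high, 8 mm wide, that leave 40 mm (x) by 58 mm (y) for a bracket's foot
- jig_carriage (a joint): how far the sprung carriage is dragged along the jig's x, m, from -0.012 to 0.012: 0 at rest, positive while the file drags it forward, negative if it is dragged backward; spring 1 N per mm
- keeper (a joint): travel of the red comb-shaped keeper along the jig's +y, m: 0 fully open, 0.062 at its stop (home). Starts at 0 to 0.012. Sliding friction about 2 N. When home its four teeth (26 mm wide, 7.5 to 13 mm over the slot floor) lie over the brackets' feet beside the uprights
- keeper_grip (a point): middle of the top of the keeper's black grip tab, 30 x 16 mm (x, y), 38 mm tall, its top 83 mm above the bench; axes as the jig's; it is 124 mm to the jig's -y side of its middle when open, 62 mm when home. The red crossbar under it is 170 mm (x) by 16 mm (y)
- file: flat file in a holder, 200 x 30 x 12 mm (x, y, z), 0.3 kg, with an upright wooden grip on top at its middle: 50 mm (x) by 20 mm (y), from 12 to 60 mm above the underside. Origin at the centre of its underside, the flat cutting face; +x is the front, with a yellow end. It starts on the mat, roughly parallel to it
- mat: black rubber mat for the file, fixed, 270 x 120 x 4 mm; origin at the centre of its underside on the bench, its top 4 mm up
- fan_knob (a joint): extraction knob, rad: 0 is off, the anticlockwise end stop; it grows clockwise seen from above, to 2.6. Starts at 0.8 to 2.2. It turns with 0.03 N m and stays where it is left
- fan_knob_grip (a point): point on the upright axis of the black knob on the grey control box (85 x 100 x 30 mm), 67 mm above the bench; the grip is a bar 42 mm long, 14 mm thick, from 42 to 74 mm above the bench (a 44 mm disc below it). The point's x lies along the bar and turns with it. White pointer line on top at the bar's point -x end; red mark on the box at off
- bottle: amber bottle with a blue cap, 70 mm across, 160 mm tall, a bystander; origin at its underside
- jar: white jar with a red cap, 64 mm across, 90 mm tall, a bystander; origin at its underside
- vial_tray: blue divided tray 120 x 90 x 35 mm, a bystander; origin at its underside

How it is judged:
By the outcome, as a careful person would: the job done as asked, in the order asked, and still so for the second after the job is handed in, with the robot touching nothing.
Of bracket1, bracket2, bracket3 only 2 to 3 are there at a start; the rules pass over those that are not, and their reading is None.
At some moment in a run one of file may be knocked a few centimetres aside while the robot is not near it.
It also fails if it takes over 210 s, if anything falls off the work surface, if the arm or the gripper's body presses on something with over 40 N, if the wrist force passes 120 N, or if a joint passes its speed limit or range.

## Working session

There is one attempt and no reset: what is moved stays moved. The work goes in short steps, Python scripts to look and compute and a tool call to move; the robot and the scene stay as the last step left them, time stands still between calls to the robot, and variables do not carry over. Pictures are saved under pics/ and viewed, about 12 in all and at most 16, crops included, and the job is handed in when it is done.

Besides the shell and the picture viewer there is one more tool, called after ">>>" as name(argument=value, ...) on one line, values as JSON. arm_command: Moves the arm, as the interface text tells. Its arguments: {"type":"object","properties":{"moves":{"type":"array","items":{"type":"object","properties":{"x":{"type":"number"},"y":{"type":"number"},"z":{"type":"number"},"wx":{"type":"number"},"wy":{"type":"number"},"wz":{"type":"number"}}}},"hand":{"type":"number"},"newtons":{"type":"number"}},"required":["moves"]}

```bash
ls; mkdir -p pics
cat > h.py <<'E'
import numpy as np, cv2
from scipy.spatial.transform import Rotation as R
from rig import ctrl
def snap(name,fn,crop=None,scale=1):
    s=ctrl.observe(); d=ctrl.get_image(name)
    if name=='wrist':
        T=np.eye(4);T[:3,:3]=R.from_quat(s['eef_rot']).as_matrix();T[:3,3]=s['position']
        P=T@np.array(d['T_tool_cam'])
    else: P=np.array(d['pose'])
    np.savez('pics/'+fn+'.npz',K=d['K'],P=P)
    im=cv2.cvtColor(np.array(d['image']),cv2.COLOR_RGB2BGR); cv2.imwrite('pics/'+fn+'_raw.png',im)
    if crop: x0,y0,x1,y1=crop; im=im[y0:y1,x0:x1]
    im=cv2.resize(im,None,fx=scale,fy=scale,interpolation=cv2.INTER_CUBIC); cv2.imwrite('pics/'+fn+'.png',im)
def px(fn,u,v,z):
    d=np.load('pics/'+fn+'.npz');r=d['P'][:3,:3]@np.linalg.inv(d['K'])@[u,v,1];o=d['P'][:3,3]
    return o+r*(z-o[2])/r[2]
def proj(fn,p):
    d=np.load('pics/'+fn+'.npz');c=np.linalg.inv(d['P'])@np.r_[p,1];q=d['K']@c[:3];return q[:2]/q[2]
E
python3 - <<'E'
from h import *
snap('top','top0',None,1.4);snap('scene','sc0',None,1.4)
s=ctrl.observe();print(s);print(R.from_quat(s['eef_rot']).as_matrix().round(3))
E
```

```text
pics
{'time_s': 0.1, 'joint_positions': array([ 1.19178232,  0.6899061 , -0.19451976,  1.56620681,  0.15733244,
        0.90250685, -0.21509732]), 'joint_vel': array([ 9.33959875e-05, -2.58161355e-03, -1.60863558e-03, -2.43952997e-03,
       -6.11944840e-04, -1.26924184e-03, -1.42401066e-03]), 'tau': array([-3.23245040e-03, -5.28501749e+01, -1.27171285e+00, -1.53839314e+01,
       -5.26875362e-02,  1.92422543e-03,  3.47403761e-05]), 'position': array([ 0.2504909 , -0.57204284,  0.25999532]), 'eef_rot': array([-0.14511796,  0.69264287, -0.69153782,  0.14478283]), 'ft_force': array([ 0.61680882,  0.63817482, -0.20319706]), 'moment': array([ 0.0214649 , -0.05906681,  0.00154789]), 'opening': 0.0879549108491489}
[[-0.916 -0.001  0.401]
 [-0.401  0.001 -0.916]
 [ 0.    -1.    -0.002]]
```

View pics/top0.png

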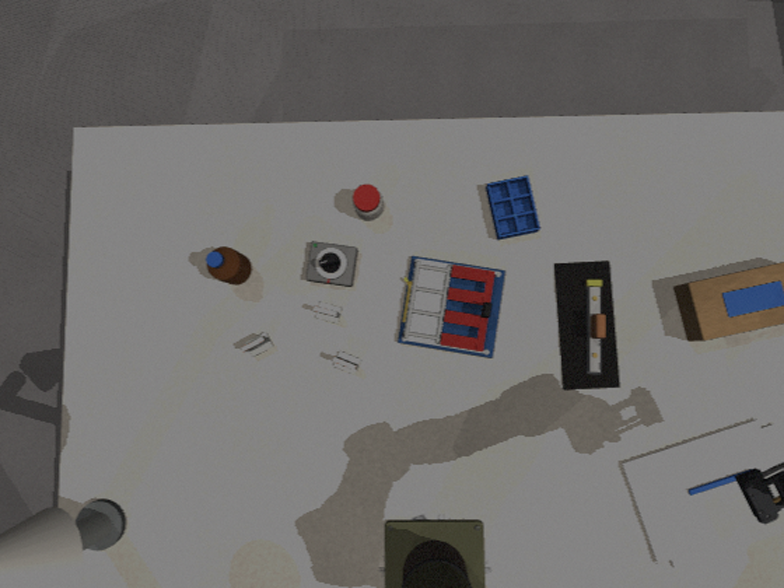

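View pics/sc0.png

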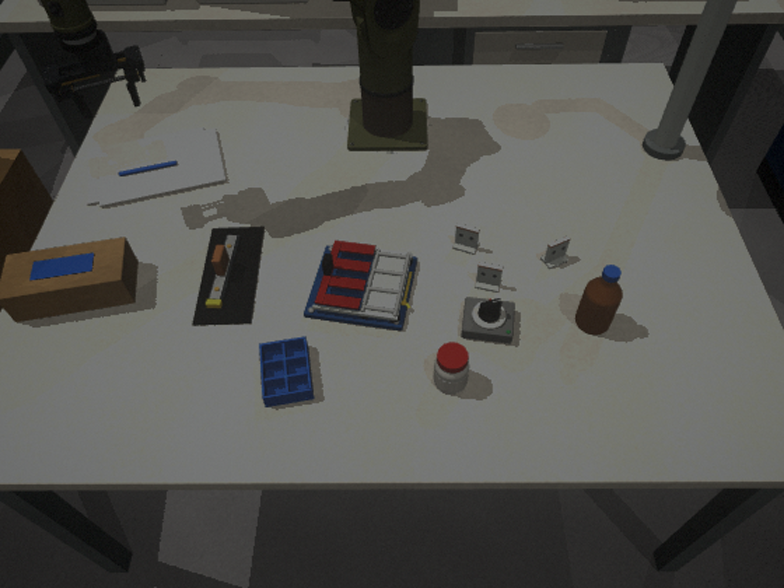

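Three brackets sit left of the jig: top-view display about (325,312), (345,361) and (255,345). The knob is at (330,262) and the file lies on the mat at (595,325). I'll take an enlarged crop next.

Run:
```python
from h import *
im=cv2.imread('pics/top0_raw.png')
im=cv2.convertScaleAbs(im,alpha=1.7)
a=cv2.resize(im[165:275,160:275],None,fx=5,fy=5,interpolation=cv2.INTER_CUBIC);cv2.imwrite('pics/c1.png',a)
b=cv2.resize(im[170:285,275:450],None,fx=4.5,fy=4.5,interpolation=cv2.INTER_CUBIC);cv2.imwrite('pics/c2.png',b)
```

```text
(no output)
```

View pics/c1.png

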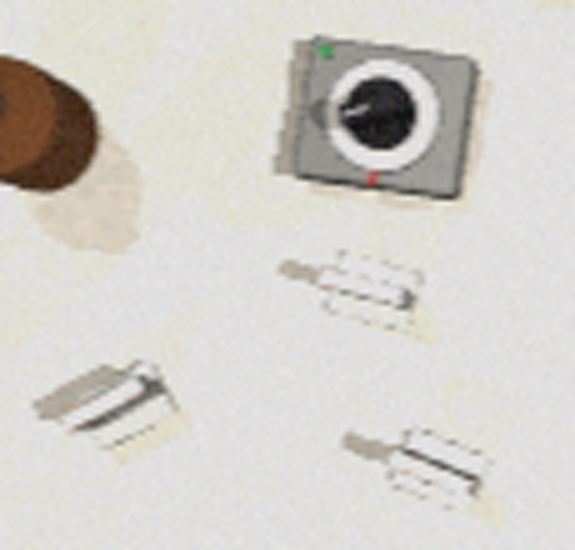

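View pics/c2.png

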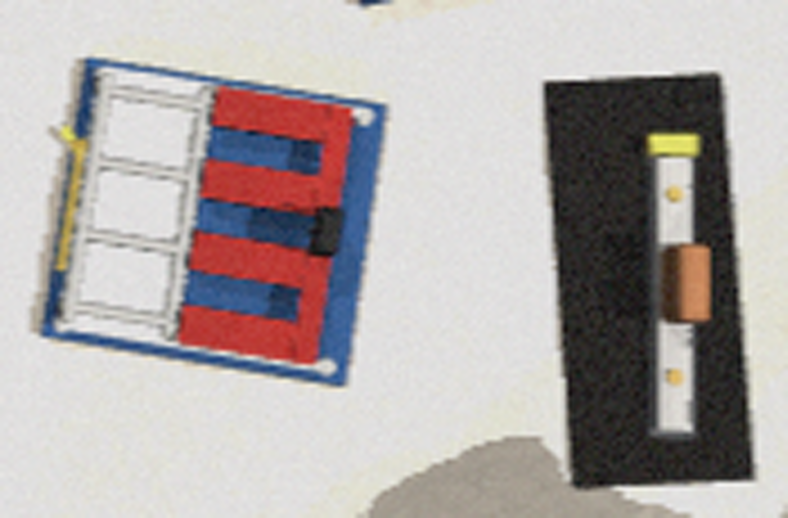

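The crop shows all three brackets, with the foot corners visible. The knob pointer is at image left and the red off mark is below it, so knob ≈ 1.5 rad. The jig corners are clear, and the keeper is open with its tab on the right.

Run:
```python
from h import *
c1=lambda u,v,z:px('top0',u/5+160-.4,v/5+165-.4,z)[:2].round(4)
c2=lambda u,v,z:px('top0',u/4.5+275-.4,v/4.5+170-.4,z)[:2].round(4)
j=[c2(*p,.014) for p in [(87,60),(385,103),(345,385),(42,335)]]
print('jig',j); TL,TR,BR,BL=j
ax=lambda d:np.degrees(np.arctan2(d[1],d[0]))
print('yaw x',ax(TL-BL),ax(TR-BR),'y',ax(TL-TR)-90,ax(BL-BR)-90,[np.linalg.norm(TL-BL),np.linalg.norm(TL-TR)])
c=sum(j)/4; yaw=np.radians((ax(TL-BL)+ax(TR-BR)+ax(TL-TR)-90+ax(BL-BR)-90)/4)
Rz=np.array([[np.cos(yaw),-np.sin(yaw)],[np.sin(yaw),np.cos(yaw)]])
o=c+Rz@[0,.0525];print('jig o',o,np.degrees(yaw))
for n,x in zip('123',(-.048,0,.048)):print('slot',n,o+Rz@[x,0])
print('tab',c2(326,232,.083))
for n,f in dict(B1=[(342,250),(424,273),(408,332),(326,311)],B2=[(413,428),(492,463),(470,510),(390,488)]).items():
  q=[c1(*p,.006) for p in f];print(n,sum(q)/4,ax(q[1]-q[0]),ax(q[2]-q[3]),q)
print('B3',[c1(*p,.006) for p in [(145,360),(188,408),(115,447)]], 'plate top',c1(70,432,.06),c1(142,398,.06))
print('knob',c1(383,115,.042),'red',c1(373,180,.03),'ptr',c1(350,112,.074))
print('file y end',c2(675,145,.01),'bot',c2(672,433,.01),'grip',c2(688,283,.064),'mat',[c2(*p,.004) for p in [(545,83),(718,74),(753,478),(577,488)]])
```

```text
jig [array([0.6575, 0.0366]), array([ 0.6255, -0.1618]), array([ 0.4389, -0.1302]), array([0.474 , 0.0689])]
yaw x -9.983040712319168 -9.611633317684 y -9.162347045721717 -9.99812952425819 [np.float64(0.18632106697848208), np.float64(0.20096407639177705)]
jig o [0.55781057 0.00512616] -9.688787649995769
slot 1 [0.51049522 0.01320439]
slot 2 [0.55781057 0.00512616]
slot 3 [ 0.60512591 -0.00295207]
tab [ 0.5358 -0.1126]
B1 [0.539525 0.217575] -106.3396962582981 -104.98163257239091 [array([0.5649, 0.2376]), array([0.5503, 0.1878]), array([0.5148, 0.1976]), array([0.5281, 0.2473])]
B2 [0.43065 0.1778 ] -114.29807150683335 -105.81919394750014 [array([0.4572, 0.1947]), array([0.4358, 0.1473]), array([0.408 , 0.1606]), array([0.4216, 0.2086])]
B3 [array([0.4999, 0.3571]), array([0.4707, 0.3307]), array([0.4478, 0.3747])] plate top [0.4572 0.3876] [0.4763 0.3458]
knob [0.6421 0.2079] red [0.6047 0.2155] ptr [0.6398 0.2229]
file y end [ 0.595  -0.3535] bot [ 0.4053 -0.3433] grip [ 0.5016 -0.3426] mat [array([ 0.6386, -0.2705]), array([ 0.6429, -0.3858]), array([ 0.3753, -0.3964]), array([ 0.3699, -0.2815])]
```

```bash
cat >> h.py <<'E'
from math import ceil
def go(x,y,z,yaw,n=None,vmax=.038,wmax=6.8,state=None):
    """constant row (x,y,z shift, wy) for n rows to reach TCP x,y,z with tool z at yaw (deg)"""
    if state is None:
        s=ctrl.observe(); M=R.from_quat(s['eef_rot']).as_matrix(); p=s['position']
        y0=np.degrees(np.arctan2(M[1,2],M[0,2]))
        tilt=M.T@[0,0,-1]
    else: p=np.array(state[:3]);y0=state[3];tilt=None
    dy=(yaw-y0+180)%360-180
    w0=np.radians(y0);T=np.array([[np.sin(w0),0,np.cos(w0)],[-np.cos(w0),0,np.sin(w0)],[0,-1,0]])
    D=T.T@(np.array([x,y,z])-p)
    m=n or max(ceil(np.linalg.norm(D)/vmax),ceil(abs(dy)/wmax),1)
    th=-np.radians(dy)/m
    A=sum(R.from_rotvec([0,k*th,0]).as_matrix() for k in range(m))
    d=np.linalg.solve(A,D)
    print(f"n={m} x={d[0]:.4f} y={d[1]:.4f} z={d[2]:.4f} wy={th:.4f}  | from {np.round(p,4)} yaw {y0:.1f}",'tilt',None if tilt is None else tilt.round(3))
E
python3 -c "
from h import *
go(.50,.24,.24,-15.6)
print(ctrl.get_image('wrist')['T_tool_cam'])"
```

```text
n=23 x=-0.0346 y=0.0009 z=-0.0161 wy=-0.0385  | from [ 0.2505 -0.572   0.26  ] yaw -66.3 tilt [-0.     1.     0.002]
[[-3.73180344e-04  9.62045814e-01  2.72887728e-01 -7.12326050e-02]
 [-1.50670159e-04 -2.72887798e-01  9.62045855e-01 -1.24939342e-01]
 [ 9.99999919e-01  3.17900566e-04  2.46787959e-04  5.22093671e-04]
 [ 0.00000000e+00  0.00000000e+00  0.00000000e+00  1.00000000e+00]]
```

>>> arm_command(moves=[{"x": -0.0346,"y": 0.0009,"z": -0.0161,"wy": -0.0385},{"x": -0.0346,"y": 0.0009,"z": -0.0161,"wy": -0.0385},{"x": -0.0346,"y": 0.0009,"z": -0.0161,"wy": -0.0385},{"x": -0.0346,"y": 0.0009,"z": -0.0161,"wy": -0.0385},{"x": -0.0346,"y": 0.0009,"z": -0.0161,"wy": -0.0385},{"x": -0.0346,"y": 0.0009,"z": -0.0161,"wy": -0.0385},{"x": -0.0346,"y": 0.0009,"z": -0.0161,"wy": -0.0385},{"x": -0.0346,"y": 0.0009,"z": -0.0161,"wy": -0.0385},{"x": -0.0346,"y": 0.0009,"z": -0.0161,"wy": -0.0385},{"x": -0.0346,"y": 0.0009,"z": -0.0161,"wy": -0.0385}], hand=0.45)

```text
invalid input
```

>>> arm_command(moves=[{"x": -0.0346,"y": 0.0009,"z": -0.0161,"wy": -0.0385},{"x": -0.0346,"y": 0.0009,"z": -0.0161,"wy": -0.0385},{"x": -0.0346,"y": 0.0009,"z": -0.0161,"wy": -0.0385},{"x": -0.0346,"y": 0.0009,"z": -0.0161,"wy": -0.0385},{"x": -0.0346,"y": 0.0009,"z": -0.0161,"wy": -0.0385},{"x": -0.0346,"y": 0.0009,"z": -0.0161,"wy": -0.0385},{"x": -0.0346,"y": 0.0009,"z": -0.0161,"wy": -0.0385},{"x": -0.0346,"y": 0.0009,"z": -0.0161,"wy": -0.0385},{"x": -0.0346,"y": 0.0009,"z": -0.0161,"wy": -0.0385},{"x": -0.0346,"y": 0.0009,"z": -0.0161,"wy": -0.0385}])

```text
invalid input
```

>>> arm_command(moves=[{"x": -0.0346,"y": 0.0009,"z": -0.0161,"wy": -0.0385},{"x": -0.0346,"y": 0.0009,"z": -0.0161,"wy": -0.0385},{"x": -0.0346,"y": 0.0009,"z": -0.0161,"wy": -0.0385},{}])

```text
invalid input
```

```bash
python3 -c "
from h import *
s=ctrl.observe();print(s['time_s'],s['position'],s['joint_positions'].round(2),s['opening'])
snap('wrist','w1',None,1.4)
go(.50,.24,.24,-15.6)"
```

```text
0.15 [ 0.25051873 -0.57210463  0.26008999] [ 1.19  0.69 -0.19  1.57  0.16  0.9  -0.22] 0.08771233129374771
n=23 x=-0.0346 y=0.0009 z=-0.0161 wy=-0.0385  | from [ 0.2506 -0.5722  0.2602] yaw -66.3 tilt [-0.     1.     0.001]
```

View pics/w1.png

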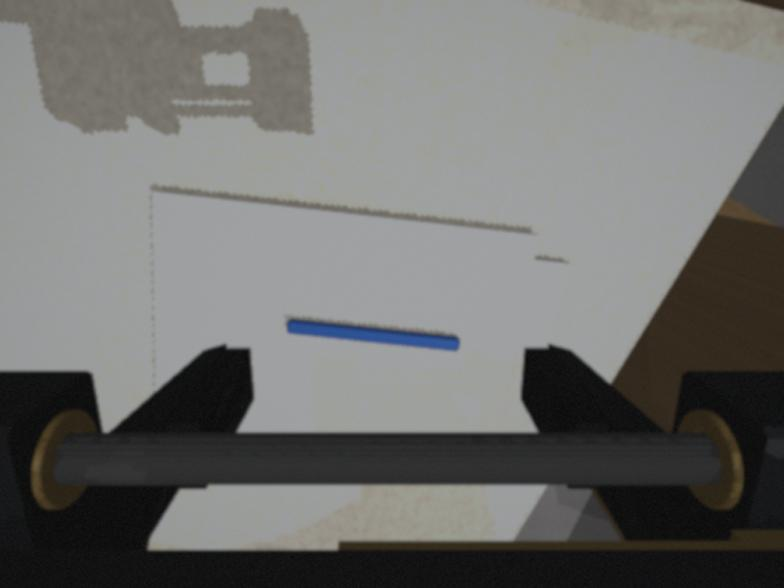

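The move was refused, so that view only shows the start area. I'll retry with all six keys in each row.

>>> arm_command(moves=[{"x": -0.0346,"y": 0.0009,"z": -0.0161,"wx": 0,"wy": -0.0385,"wz": 0},{"x": -0.0346,"y": 0.0009,"z": -0.0161,"wx": 0,"wy": -0.0385,"wz": 0}], hand=0.45, newtons=20)

```text
time_s: 0.37
position: [0.2985, -0.5156, 0.2585]
eef_rot: [0.17, -0.686, 0.687, -0.17]
ft_force: [2.6, 0.6, -0.5]
opening: 0.0769
```

>>> arm_command(moves=[{"x": -0.0346,"y": 0.0009,"z": -0.0161,"wx": 0,"wy": -0.0385,"wz": 0},{"x": -0.0346,"y": 0.0009,"z": -0.0161,"wx": 0,"wy": -0.0385,"wz": 0},{"x": -0.0346,"y": 0.0009,"z": -0.0161,"wx": 0,"wy": -0.0385,"wz": 0},{"x": -0.0346,"y": 0.0009,"z": -0.0161,"wx": 0,"wy": -0.0385,"wz": 0},{"x": -0.0346,"y": 0.0009,"z": -0.0161,"wx": 0,"wy": -0.0385,"wz": 0},{"x": -0.0346,"y": 0.0009,"z": -0.0161,"wx": 0,"wy": -0.0385,"wz": 0},{"x": -0.0346,"y": 0.0009,"z": -0.0161,"wx": 0,"wy": -0.0385,"wz": 0},{"x": -0.0346,"y": 0.0009,"z": -0.0161,"wx": 0,"wy": -0.0385,"wz": 0},{"x": -0.0346,"y": 0.0009,"z": -0.0161,"wx": 0,"wy": -0.0385,"wz": 0},{"x": -0.0346,"y": 0.0009,"z": -0.0161,"wx": 0,"wy": -0.0385,"wz": 0}])

```text
time_s: 1.2
position: [0.4733, -0.1748, 0.2499]
eef_rot: [0.3, -0.64, 0.64, -0.3]
ft_force: [-0.0, 0.0, 1.2]
opening: 0.0396
```

>>> arm_command(moves=[{"x": -0.0346,"y": 0.0009,"z": -0.0161,"wx": 0,"wy": -0.0385,"wz": 0},{"x": -0.0346,"y": 0.0009,"z": -0.0161,"wx": 0,"wy": -0.0385,"wz": 0},{"x": -0.0346,"y": 0.0009,"z": -0.0161,"wx": 0,"wy": -0.0385,"wz": 0},{"x": -0.0346,"y": 0.0009,"z": -0.0161,"wx": 0,"wy": -0.0385,"wz": 0},{"x": -0.0346,"y": 0.0009,"z": -0.0161,"wx": 0,"wy": -0.0385,"wz": 0},{"x": -0.0346,"y": 0.0009,"z": -0.0161,"wx": 0,"wy": -0.0385,"wz": 0},{"x": -0.0346,"y": 0.0009,"z": -0.0161,"wx": 0,"wy": -0.0385,"wz": 0},{"x": -0.0346,"y": 0.0009,"z": -0.0161,"wx": 0,"wy": -0.0385,"wz": 0},{"x": -0.0346,"y": 0.0009,"z": -0.0161,"wx": 0,"wy": -0.0385,"wz": 0},{"x": -0.0346,"y": 0.0009,"z": -0.0161,"wx": 0,"wy": -0.0385,"wz": 0}])

```text
time_s: 2.03
position: [0.5056, 0.2032, 0.2408]
eef_rot: [0.417, -0.571, 0.571, -0.417]
ft_force: [1.9, 0.2, -0.2]
opening: 0.0395
```

>>> arm_command(moves=[{"x": 0,"y": 0,"z": 0,"wx": 0,"wy": 0,"wz": 0},{"x": 0,"y": 0,"z": 0,"wx": 0,"wy": 0,"wz": 0}])

```text
time_s: 2.2
position: [0.5048, 0.2044, 0.2408]
eef_rot: [-0.418, 0.571, -0.57, 0.418]
ft_force: [-0.2, -1.2, 1.1]
opening: 0.0399
```

```bash
python3 -c "
from h import *
s=ctrl.observe();print(s['time_s'],s['position'],s['joint_positions'].round(2),s['opening'])
snap('wrist','w1',None,1.4)
im=cv2.imread('pics/w1.png');cv2.imwrite('pics/w1.png',cv2.convertScaleAbs(im,alpha=1.4))"
```

```text
2.2 [0.50480563 0.20443091 0.240797  ] [-0.26  0.62 -0.33  1.83  0.29  0.74 -1.06] 0.039899701335953844
```

View pics/w1.png

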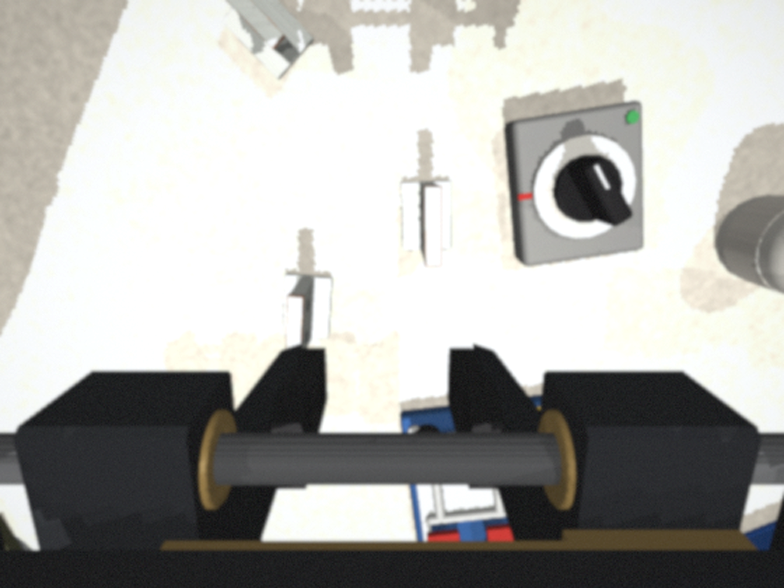

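The view shows B2 near (305,310), B1 near (430,222), B3 near (265,40) and the knob at (590,190) with its pointer up-right. Enlarging.

```bash
python3 -c "
from h import *
im=cv2.imread('pics/w1_raw.png')
cv2.imwrite('pics/w1c.png',cv2.resize(im[0:255,155:325],None,fx=1,fy=1,interpolation=cv2.INTER_CUBIC))
a=im[120:255,195:330];b=im[0:60,150:230]
cv2.imwrite('pics/w1c.png',np.hstack([cv2.resize(a,None,fx=4,fy=4,interpolation=cv2.INTER_CUBIC),np.pad(cv2.resize(b,None,fx=3,fy=3,interpolation=cv2.INTER_CUBIC),((0,360),(0,0),(0,0)))]))"
```

```text
(no output)
```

View pics/w1c.png

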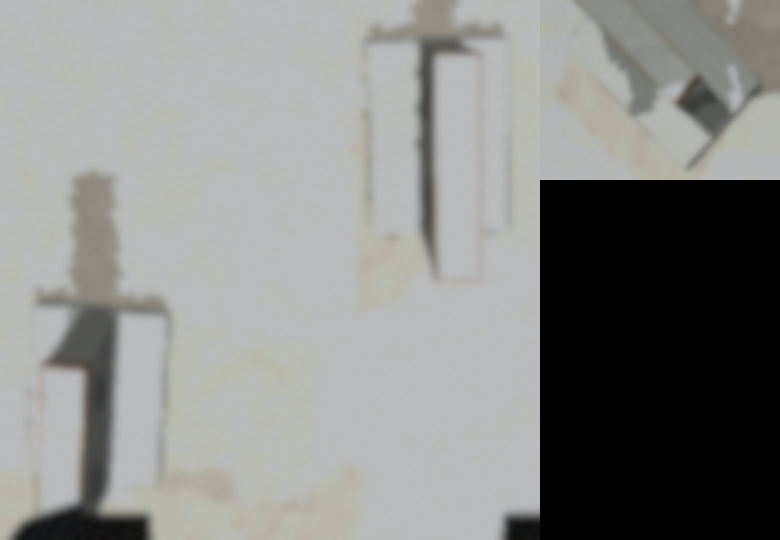

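Run:
```python
from h import *
f=lambda u,v,z:px('w1',u/4+195-.4,v/4+120-.4,z)[:2]
ax=lambda d:np.degrees(np.arctan2(d[1],d[0]))
q=[f(*p,.06) for p in [(434,53),(480,53),(482,281),(438,281)]]
print('B1',sum(q)/4,'yaw',ax(q[0]-q[3])-90,ax(q[1]-q[2])-90,np.linalg.norm(q[0]-q[3]),np.linalg.norm(q[0]-q[1]))
q=[f(*p,.006) for p in [(366,40),(510,36),(512,236),(370,238)]]
print('B1foot',sum(q)/4,np.linalg.norm(q[0]-q[3]),np.linalg.norm(q[0]-q[1]))
a,b,c=[f(*p,.06) for p in [(42,367),(86,367),(83,505)]]
m=(a+b)/2;d=(c-b)/np.linalg.norm(c-b);print('B2',m+d*.025,'yaw',ax(-d)-90,np.linalg.norm(a-b))
q=[f(*p,.006) for p in [(38,305),(168,312),(160,488)]];print('B2foot',(q[0]+q[2])/2,ax(q[1]-q[2])-90)
go(.5395,.2176,.048,-15.6)
```

```text
B1 [0.54081171 0.21855388] yaw -15.260852670756833 -15.259953021053377 0.05028760522941883 0.009884550784547884
B1foot [0.54070958 0.21820466] 0.05080137870396676 0.03629502071822794
B2 [0.43317619 0.17881211] yaw -21.355562032271834 0.010060738657887739
B2foot [0.43355629 0.17869014] -21.76837174480913
n=6 x=-0.0042 y=0.0321 z=0.0047 wy=-0.0062  | from [0.5053 0.2017 0.2407] yaw -17.7 tilt [-0.001  1.     0.   ]
```

Run:
```python
from h import *
go(.5408,.2185,.14,-15.3,n=4)
```

```text
n=4 x=-0.0066 y=0.0252 z=0.0073 wy=-0.0106  | from [0.5053 0.2017 0.2407] yaw -17.7 tilt [-0.001  1.     0.   ]
```

>>> arm_command(moves=[{"x": -0.0066,"y": 0.0252,"z": 0.0073,"wx": 0,"wy": -0.0106,"wz": 0},{"x": -0.0066,"y": 0.0252,"z": 0.0073,"wx": 0,"wy": -0.0106,"wz": 0},{"x": -0.0066,"y": 0.0252,"z": 0.0073,"wx": 0,"wy": -0.0106,"wz": 0},{"x": -0.0066,"y": 0.0252,"z": 0.0073,"wx": 0,"wy": -0.0106,"wz": 0},{"x": 0,"y": 0.0,"z": 0,"wx": 0,"wy": 0,"wz": 0},{"x": 0,"y": 0,"z": 0,"wx": 0,"wy": 0,"wz": 0}])

```text
time_s: 2.75
position: [0.541, 0.2157, 0.1391]
eef_rot: [0.429, -0.563, 0.563, -0.426]
ft_force: [-0.3, -0.6, 0.1]
opening: 0.0395
```

Run:
```python
from h import *
go(.5408,.2185,.048,-15.3,n=6)
```

```text
n=6 x=-0.0004 y=0.0152 z=-0.0002 wy=-0.0007  | from [0.541  0.2157 0.1391] yaw -15.6 tilt [-0.003  1.     0.002]
```

>>> arm_command(moves=[{"x": -0.0004,"y": 0.0152,"z": -0.0002,"wx": 0,"wy": -0.0007,"wz": 0},{"x": -0.0004,"y": 0.0152,"z": -0.0002,"wx": 0,"wy": -0.0007,"wz": 0},{"x": -0.0004,"y": 0.0152,"z": -0.0002,"wx": 0,"wy": -0.0007,"wz": 0},{"x": -0.0004,"y": 0.0152,"z": -0.0002,"wx": 0,"wy": -0.0007,"wz": 0},{"x": -0.0004,"y": 0.0152,"z": -0.0002,"wx": 0,"wy": -0.0007,"wz": 0},{"x": -0.0004,"y": 0.0152,"z": -0.0002,"wx": 0,"wy": -0.0007,"wz": 0},{"x": 0,"y": 0.0,"z": 0,"wx": 0,"wy": 0,"wz": 0}])

```text
time_s: 3.33
position: [0.5401, 0.2193, 0.0486]
eef_rot: [0.43, -0.562, 0.562, -0.429]
ft_force: [-0.0, -0.5, -0.1]
opening: 0.0395
```

>>> arm_command(moves=[{"x": 0,"y": 0,"z": 0,"wx": 0,"wy": 0,"wz": 0},{"x": 0,"y": 0,"z": 0,"wx": 0,"wy": 0,"wz": 0},{"x": 0,"y": 0,"z": 0,"wx": 0,"wy": 0,"wz": 0},{"x": 0,"y": 0,"z": 0,"wx": 0,"wy": 0,"wz": 0},{"x": 0,"y": 0,"z": 0,"wx": 0,"wy": 0,"wz": 0},{"x": 0,"y": 0,"z": 0,"wx": 0,"wy": 0,"wz": 0}], hand=0, newtons=25)

```text
time_s: 3.83
position: [0.541, 0.2208, 0.0496]
eef_rot: [0.429, -0.561, 0.562, -0.43]
ft_force: [-0.3, -0.6, 4.0]
opening: 0.0098
```

>>> arm_command(moves=[{"x": 0,"y": -0.025,"z": 0,"wx": 0,"wy": 0,"wz": 0},{"x": 0,"y": -0.04,"z": 0,"wx": 0,"wy": 0,"wz": 0},{"x": 0,"y": -0.04,"z": 0,"wx": 0,"wy": 0,"wz": 0},{"x": 0,"y": -0.03,"z": 0,"wx": 0,"wy": 0,"wz": 0},{"x": 0,"y": 0,"z": 0,"wx": 0,"wy": 0,"wz": 0}])

```text
time_s: 4.25
position: [0.5439, 0.2226, 0.19]
eef_rot: [0.426, -0.561, 0.562, -0.434]
ft_force: [0.1, 0.5, -0.5]
opening: 0.0095
```

Run:
```python
from h import *
s=ctrl.observe();print(s['opening'],s['time_s'])
go(.5578,.065,.185,-9.7)
```

```text
0.009544045470297123 4.25
n=5 x=0.0301 y=0.0010 z=0.0098 wy=-0.0191  | from [0.5439 0.2226 0.19  ] yaw -15.2 tilt [ 0.008  1.    -0.008]
```

Run:
```python
from h import *
go(.546,-.064,.19,-9.7,n=8)
```

```text
n=8 x=0.0349 y=0.0000 z=0.0082 wy=-0.0119  | from [0.5439 0.2226 0.19  ] yaw -15.2 tilt [ 0.008  1.    -0.008]
```

>>> arm_command(moves=[{"x": 0.0349,"y": 0,"z": 0.0082,"wx": 0,"wy": -0.0119,"wz": 0},{"x": 0.0349,"y": 0,"z": 0.0082,"wx": 0,"wy": -0.0119,"wz": 0},{"x": 0.0349,"y": 0,"z": 0.0082,"wx": 0,"wy": -0.0119,"wz": 0},{"x": 0.0349,"y": 0,"z": 0.0082,"wx": 0,"wy": -0.0119,"wz": 0},{"x": 0.0349,"y": 0,"z": 0.0082,"wx": 0,"wy": -0.0119,"wz": 0},{"x": 0.0349,"y": 0,"z": 0.0082,"wx": 0,"wy": -0.0119,"wz": 0},{"x": 0.0349,"y": 0,"z": 0.0082,"wx": 0,"wy": -0.0119,"wz": 0},{"x": 0.0349,"y": 0,"z": 0.0082,"wx": 0,"wy": -0.0119,"wz": 0},{"x": 0,"y": 0,"z": 0,"wx": 0,"wy": 0,"wz": 0},{"x": 0,"y": 0,"z": 0,"wx": 0,"wy": 0,"wz": 0}])

```text
time_s: 5.08
position: [0.5423, -0.0694, 0.183]
eef_rot: [0.455, -0.542, 0.542, -0.454]
ft_force: [0.7, 0.4, -1.2]
opening: 0.01
```

Run:
```python
from h import *
for i in range(6):
  s=ctrl.observe();M=R.from_quat(s['eef_rot']).as_matrix();print(s['position'].round(4),np.degrees(np.arctan2(M[1,2],M[0,2])).round(2),(M.T@[0,0,-1]).round(4)); 
  if i<5: ctrl.get_image('wrist')
snap('wrist','w2',None,1.4)
```

```text
[ 0.5423 -0.0694  0.183 ] -10.04 [-0.0017  1.      0.0013]
[ 0.5426 -0.0666  0.1833] -9.82 [2.e-04 1.e+00 9.e-04]
[ 0.5428 -0.065   0.1835] -9.66 [1.e-03 1.e+00 7.e-04]
[ 0.5429 -0.0642  0.1837] -9.57 [1.2e-03 1.0e+00 5.0e-04]
[ 0.543  -0.0639  0.1838] -9.53 [1.1e-03 1.0e+00 3.0e-04]
[ 0.5431 -0.064   0.1838] -9.52 [8.e-04 1.e+00 3.e-04]
```

View pics/w2.png

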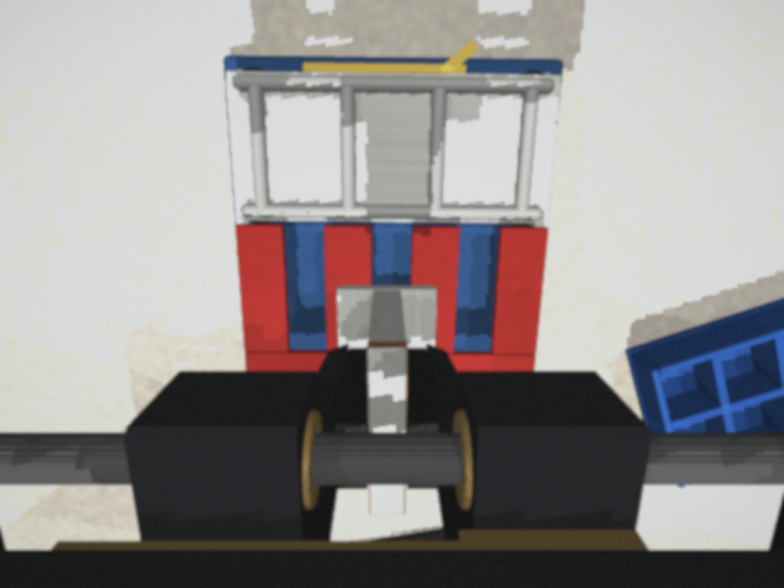

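The slots are clear: the ribs across sit at columns ≈258, 348, 438 and 528, with the lengthwise rails at rows ≈86 and 213. The held bracket is straight at column 387.

Run:
```python
from h import *
f=lambda u,v,z=.037:px('w2',u/1.4-.15,v/1.4-.15,z)[:2]
ribs=[((257,100),(260,200)),((348.5,100),(348,200)),((439,100),(437,200)),((531,100),(525,200))]
P=np.array([[f(*a),f(*b)] for a,b in ribs])
d=(P[:,0]-P[:,1]);print('rib yaw',np.degrees(np.arctan2(d[:,1],d[:,0]))-90)
m=P.mean(1);print(np.linalg.norm(np.diff(m,axis=0),axis=1),'x-yaw',np.degrees(np.arctan2(*(m[3]-m[0])[::-1])))
yt=[f(u,86) for u in (300,390,480)];yb=[f(u,213) for u in (300,390,480)]
for i in range(3):
  c=(yt[i]+yb[i])/2; print('slot',i+1,c, np.linalg.norm(yt[i]-yb[i]))
yaw=np.radians(-9.7);ex=np.array([np.cos(yaw),np.sin(yaw)]);ey=np.array([-ex[1],ex[0]])
cx=m.mean(0)@ex; cy=np.mean([p@ey for p in yt+yb]);o=cx*ex+cy*ey;print('origin',o)
# held bracket bottom: foot far edge corners row 287..., cols 337,437
b=.1838-.0455-.003+.003
for z in (.138,.132): 
  a,c=f(337,287,z),f(437,287,z);print('foot edge',(a+c)/2,np.linalg.norm(a-c),'rel tcp',((a+c)/2-[.5431,-.064])@ex,((a+c)/2-[.5431,-.064])@ey)
```

```text
rib yaw [-11.81076953 -11.02984264  -9.05709351  -8.56512371]
[0.04804219 0.04805795 0.0481753 ] x-yaw -9.496737496564355
slot 1 [0.50980946 0.01216764] 0.06549899426990528
slot 2 [0.55735891 0.00421336] 0.06542326353222322
slot 3 [ 0.60490975 -0.00374115] 0.06551210571400551
origin [0.55903194 0.00392739]
foot edge [ 0.54798696 -0.04195623] 0.03630212567261476 rel tcp 0.0011029534978728589 0.022552021527654474
foot edge [ 0.547712   -0.04360776] 0.03757704931538956 rel tcp 0.0011101860753025858 0.02087777049932899
```

Run:
```python
from h import *
go(.6056,-.0014,.125,-9.6,n=5)
```

```text
n=5 x=-0.0145 y=0.0118 z=0.0102 wy=0.0003  | from [ 0.5431 -0.0642  0.1839] yaw -9.5 tilt [0.001 1.    0.   ]
```

>>> arm_command(moves=[{"x": -0.0145,"y": 0.0118,"z": 0.0102,"wx": 0,"wy": 0,"wz": 0},{"x": -0.0145,"y": 0.0118,"z": 0.0102,"wx": 0,"wy": 0,"wz": 0},{"x": -0.0145,"y": 0.0118,"z": 0.0102,"wx": 0,"wy": 0,"wz": 0},{"x": -0.0145,"y": 0.0118,"z": 0.0102,"wx": 0,"wy": 0,"wz": 0},{"x": -0.0145,"y": 0.0118,"z": 0.0102,"wx": 0,"wy": 0,"wz": 0},{"x": 0,"y": 0,"z": 0,"wx": 0,"wy": 0,"wz": 0},{"x": 0,"y": 0,"z": 0,"wx": 0,"wy": 0,"wz": 0},{"x": 0,"y": 0,"z": 0,"wx": 0,"wy": 0,"wz": 0},{"x": 0,"y": 0,"z": 0,"wx": 0,"wy": 0,"wz": 0}])

```text
time_s: 6.13
position: [0.605, -0.0042, 0.1255]
eef_rot: [0.456, -0.54, 0.541, -0.455]
ft_force: [0.2, -0.5, -0.5]
opening: 0.0098
```

Run:
```python
from h import *
go(.6056,-.0014,.083,-9.6,n=4)
```

```text
n=4 x=-0.0007 y=0.0106 z=0.0000 wy=-0.0006  | from [ 0.605  -0.0042  0.1255] yaw -9.7 tilt [-0.001  1.    -0.   ]
```

>>> arm_command(moves=[{"x": -0.0007,"y": 0.0106,"z": 0,"wx": 0,"wy": 0,"wz": 0},{"x": -0.0007,"y": 0.0106,"z": 0,"wx": 0,"wy": 0,"wz": 0},{"x": -0.0007,"y": 0.0106,"z": 0,"wx": 0,"wy": 0,"wz": 0},{"x": 0,"y": 0.0106,"z": 0,"wx": 0,"wy": 0,"wz": 0},{"x": 0,"y": 0,"z": 0,"wx": 0,"wy": 0,"wz": 0},{"x": 0,"y": 0,"z": 0,"wx": 0,"wy": 0,"wz": 0},{"x": 0,"y": 0,"z": 0,"wx": 0,"wy": 0,"wz": 0}])

```text
time_s: 6.72
position: [0.6057, -0.001, 0.0822]
eef_rot: [-0.456, 0.541, -0.54, 0.456]
ft_force: [-0.1, -1.1, -1.2]
opening: 0.0098
```

>>> arm_command(moves=[{"x": 0,"y": 0.001,"z": 0,"wx": 0,"wy": 0,"wz": 0},{"x": 0,"y": 0.001,"z": 0,"wx": 0,"wy": 0,"wz": 0},{"x": 0,"y": 0,"z": 0,"wx": 0,"wy": 0,"wz": 0},{"x": 0,"y": 0,"z": 0,"wx": 0,"wy": 0,"wz": 0}])

```text
time_s: 7.05
position: [0.6065, -0.0011, 0.0813]
eef_rot: [0.456, -0.54, 0.541, -0.456]
ft_force: [-0.8, 0.1, 5.5]
opening: 0.0097
```

>>> arm_command(moves=[{"x": 0,"y": 0,"z": 0,"wx": 0,"wy": 0,"wz": 0},{"x": 0,"y": 0,"z": 0,"wx": 0,"wy": 0,"wz": 0},{"x": 0,"y": 0,"z": 0,"wx": 0,"wy": 0,"wz": 0},{"x": 0,"y": -0.02,"z": 0,"wx": 0,"wy": 0,"wz": 0},{"x": 0,"y": -0.04,"z": 0,"wx": 0,"wy": 0,"wz": 0},{"x": 0,"y": -0.035,"z": 0,"wx": 0,"wy": 0,"wz": 0}], hand=0.35)

```text
time_s: 7.55
position: [0.605, -0.0009, 0.1758]
eef_rot: [-0.457, 0.541, -0.54, 0.455]
ft_force: [0.6, 0.2, -0.3]
opening: 0.0305
```

Run:
```python
from h import *
go(.4332,.1788,.13,-21.4,n=8)
```

```text
n=8 x=-0.0163 y=0.0057 z=-0.0266 wy=0.0256  | from [ 0.605  -0.0009  0.1758] yaw -9.7 tilt [-0.     1.     0.003]
```

>>> arm_command(moves=[{"x": -0.0163,"y": 0.0057,"z": -0.0266,"wx": 0,"wy": 0.0256,"wz": 0},{"x": -0.0163,"y": 0.0057,"z": -0.0266,"wx": 0,"wy": 0.0256,"wz": 0},{"x": -0.0163,"y": 0.0057,"z": -0.0266,"wx": 0,"wy": 0.0256,"wz": 0},{"x": -0.0163,"y": 0.0057,"z": -0.0266,"wx": 0,"wy": 0.0256,"wz": 0},{"x": -0.0163,"y": 0.0057,"z": -0.0266,"wx": 0,"wy": 0.0256,"wz": 0},{"x": -0.0163,"y": 0.0057,"z": -0.0266,"wx": 0,"wy": 0.0256,"wz": 0},{"x": -0.0163,"y": 0.0057,"z": -0.0266,"wx": 0,"wy": 0.0256,"wz": 0},{"x": -0.0163,"y": 0.0057,"z": -0.0266,"wx": 0,"wy": 0.0256,"wz": 0},{"x": 0,"y": 0,"z": 0,"wx": 0,"wy": 0,"wz": 0},{"x": 0,"y": 0,"z": 0,"wx": 0,"wy": 0,"wz": 0}])

```text
time_s: 8.38
position: [0.4325, 0.1811, 0.1297]
eef_rot: [-0.4, 0.583, -0.583, 0.4]
ft_force: [0.5, -0.5, 0.6]
opening: 0.0311
```

>>> arm_command(moves=[{"x": 0,"y": 0,"z": 0,"wx": 0,"wy": 0,"wz": 0},{"x": 0,"y": 0,"z": 0,"wx": 0,"wy": 0,"wz": 0},{"x": 0,"y": 0,"z": 0,"wx": 0,"wy": 0,"wz": 0}], hand=0.45)

```text
time_s: 8.63
position: [0.4349, 0.1778, 0.13]
eef_rot: [0.397, -0.585, 0.585, -0.398]
ft_force: [0.2, 0.5, 0.5]
opening: 0.0396
```

Run:
```python
from h import *
go(.4332,.1788,.048,-21.4,n=5)
```

```text
n=5 x=-0.0001 y=0.0164 z=-0.0004 wy=-0.0007  | from [0.4349 0.1778 0.13  ] yaw -21.6 tilt [-0.     1.    -0.001]
```

>>> arm_command(moves=[{"x": 0,"y": 0.0164,"z": -0.0004,"wx": 0,"wy": 0,"wz": 0},{"x": 0,"y": 0.0164,"z": -0.0004,"wx": 0,"wy": 0,"wz": 0},{"x": 0,"y": 0.0164,"z": -0.0004,"wx": 0,"wy": 0,"wz": 0},{"x": 0,"y": 0.0164,"z": -0.0004,"wx": 0,"wy": 0,"wz": 0},{"x": 0,"y": 0.0164,"z": 0,"wx": 0,"wy": 0,"wz": 0},{"x": 0,"y": 0,"z": 0,"wx": 0,"wy": 0,"wz": 0},{"x": 0,"y": 0,"z": 0,"wx": 0,"wy": 0,"wz": 0}])

```text
time_s: 9.22
position: [0.4326, 0.1788, 0.0476]
eef_rot: [0.398, -0.584, 0.585, -0.397]
ft_force: [-0.4, -0.6, -0.5]
opening: 0.0398
```

>>> arm_command(moves=[{"x": 0,"y": 0,"z": 0,"wx": 0,"wy": 0,"wz": 0},{"x": 0,"y": 0,"z": 0,"wx": 0,"wy": 0,"wz": 0},{"x": 0,"y": 0,"z": 0,"wx": 0,"wy": 0,"wz": 0},{"x": 0,"y": 0,"z": 0,"wx": 0,"wy": 0,"wz": 0},{"x": 0,"y": 0,"z": 0,"wx": 0,"wy": 0,"wz": 0},{"x": 0,"y": 0,"z": 0,"wx": 0,"wy": 0,"wz": 0}], hand=0)

```text
time_s: 9.72
position: [0.4325, 0.1799, 0.0483]
eef_rot: [0.398, -0.584, 0.584, -0.399]
ft_force: [-1.3, -0.7, 3.5]
opening: 0.01
```

>>> arm_command(moves=[{"x": 0,"y": -0.025,"z": 0,"wx": 0,"wy": 0,"wz": 0},{"x": 0,"y": -0.04,"z": 0,"wx": 0,"wy": 0,"wz": 0},{"x": 0,"y": -0.04,"z": 0,"wx": 0,"wy": 0,"wz": 0},{"x": 0,"y": -0.035,"z": 0,"wx": 0,"wy": 0,"wz": 0},{"x": 0,"y": 0,"z": 0,"wx": 0,"wy": 0,"wz": 0}])

```text
time_s: 10.13
position: [0.4349, 0.1811, 0.1932]
eef_rot: [0.394, -0.584, 0.585, -0.402]
ft_force: [1.7, 0.7, -0.9]
opening: 0.0098
```

Run:
```python
from h import *
go(.558,.0055,.17,-9.6,n=7)
```

```text
n=7 x=0.0191 y=0.0033 z=0.0240 wy=-0.0296  | from [0.4349 0.1811 0.1932] yaw -21.5 tilt [ 0.008  1.    -0.007]
```

>>> arm_command(moves=[{"x": 0.0191,"y": 0.0033,"z": 0.024,"wx": 0,"wy": -0.0296,"wz": 0},{"x": 0.0191,"y": 0.0033,"z": 0.024,"wx": 0,"wy": -0.0296,"wz": 0},{"x": 0.0191,"y": 0.0033,"z": 0.024,"wx": 0,"wy": -0.0296,"wz": 0},{"x": 0.0191,"y": 0.0033,"z": 0.024,"wx": 0,"wy": -0.0296,"wz": 0},{"x": 0.0191,"y": 0.0033,"z": 0.024,"wx": 0,"wy": -0.0296,"wz": 0},{"x": 0.0191,"y": 0.0033,"z": 0.024,"wx": 0,"wy": -0.0296,"wz": 0},{"x": 0.0191,"y": 0.0033,"z": 0.024,"wx": 0,"wy": -0.0296,"wz": 0},{"x": 0,"y": 0,"z": 0,"wx": 0,"wy": 0,"wz": 0},{"x": 0,"y": 0,"z": 0,"wx": 0,"wy": 0,"wz": 0},{"x": 0,"y": 0,"z": 0,"wx": 0,"wy": 0,"wz": 0}])

```text
time_s: 10.97
position: [0.5548, 0.005, 0.164]
eef_rot: [-0.457, 0.54, -0.539, 0.456]
ft_force: [-0.3, -0.2, -0.6]
opening: 0.01
```

>>> arm_command(moves=[{"x": 0,"y": 0,"z": 0,"wx": 0,"wy": 0,"wz": 0},{"x": 0,"y": 0,"z": 0,"wx": 0,"wy": 0,"wz": 0}])

```text
time_s: 11.13
position: [0.5549, 0.006, 0.1648]
eef_rot: [-0.457, 0.54, -0.539, 0.457]
ft_force: [0.8, -0.1, -0.7]
opening: 0.0098
```

Run:
```python
from h import *
go(.5583,.0058,.084,-9.6,n=5)
```

```text
n=5 x=-0.0001 y=0.0162 z=0.0007 wy=0.0007  | from [0.5549 0.006  0.1648] yaw -9.4 tilt [0.    1.    0.001]
```

>>> arm_command(moves=[{"x": 0,"y": 0.0162,"z": 0.0012,"wx": 0,"wy": 0.001,"wz": 0},{"x": 0,"y": 0.0162,"z": 0.0012,"wx": 0,"wy": 0.001,"wz": 0},{"x": 0,"y": 0.0162,"z": 0.001,"wx": 0,"wy": 0.001,"wz": 0},{"x": 0,"y": 0.0162,"z": 0,"wx": 0,"wy": 0,"wz": 0},{"x": 0,"y": 0.0142,"z": 0,"wx": 0,"wy": 0,"wz": 0},{"x": 0,"y": 0,"z": 0,"wx": 0,"wy": 0,"wz": 0},{"x": 0,"y": 0,"z": 0,"wx": 0,"wy": 0,"wz": 0},{"x": 0,"y": 0,"z": 0,"wx": 0,"wy": 0,"wz": 0}])

```text
time_s: 11.8
position: [0.5594, 0.0047, 0.0866]
eef_rot: [0.456, -0.54, 0.541, -0.456]
ft_force: [0.7, 0.3, -1.2]
opening: 0.0096
```

>>> arm_command(moves=[{"x": 0,"y": 0.0025,"z": 0,"wx": 0,"wy": 0,"wz": 0},{"x": 0,"y": 0.0025,"z": 0,"wx": 0,"wy": 0,"wz": 0},{"x": 0,"y": 0,"z": 0,"wx": 0,"wy": 0,"wz": 0},{"x": 0,"y": 0,"z": 0,"wx": 0,"wy": 0,"wz": 0}])

```text
time_s: 12.13
position: [0.5592, 0.0039, 0.081]
eef_rot: [0.456, -0.541, 0.541, -0.456]
ft_force: [-0.2, 0.4, -1.2]
opening: 0.01
```

>>> arm_command(moves=[{"x": 0,"y": 0.001,"z": 0,"wx": 0,"wy": 0,"wz": 0},{"x": 0,"y": 0,"z": 0,"wx": 0,"wy": 0,"wz": 0},{"x": 0,"y": 0,"z": 0,"wx": 0,"wy": 0,"wz": 0},{"x": 0,"y": 0,"z": 0,"wx": 0,"wy": 0,"wz": 0},{"x": 0,"y": -0.02,"z": 0,"wx": 0,"wy": 0,"wz": 0},{"x": 0,"y": -0.04,"z": 0,"wx": 0,"wy": 0,"wz": 0},{"x": 0,"y": -0.04,"z": 0,"wx": 0,"wy": 0,"wz": 0}], hand=0.35)

```text
time_s: 12.72
position: [0.5579, 0.0039, 0.1799]
eef_rot: [-0.457, 0.541, -0.54, 0.455]
ft_force: [0.7, 0.0, -0.1]
opening: 0.0307
```

Run:
```python
from h import *
go(.499,.321,.2,27.5)
print('bottle cap',px('top0',215/1.4,259/1.4,.16))
```

```text
n=9 x=-0.0364 y=-0.0022 z=-0.0023 wy=-0.0721  | from [0.5579 0.0039 0.1799] yaw -9.7 tilt [-0.001  1.     0.004]
bottle cap [0.63656741 0.41792475 0.16      ]
```

>>> arm_command(moves=[{"x": -0.0364,"y": -0.0022,"z": -0.0023,"wx": 0,"wy": -0.0721,"wz": 0},{"x": -0.0364,"y": -0.0022,"z": -0.0023,"wx": 0,"wy": -0.0721,"wz": 0},{"x": -0.0364,"y": -0.0022,"z": -0.0023,"wx": 0,"wy": -0.0721,"wz": 0},{"x": -0.0364,"y": -0.0022,"z": -0.0023,"wx": 0,"wy": -0.0721,"wz": 0},{"x": -0.0364,"y": -0.0022,"z": -0.0023,"wx": 0,"wy": -0.0721,"wz": 0},{"x": -0.0364,"y": -0.0022,"z": -0.0023,"wx": 0,"wy": -0.0721,"wz": 0},{"x": -0.0364,"y": -0.0022,"z": -0.0023,"wx": 0,"wy": -0.0721,"wz": 0},{"x": -0.0364,"y": -0.0022,"z": -0.0023,"wx": 0,"wy": -0.0721,"wz": 0},{"x": -0.0364,"y": -0.0022,"z": -0.0023,"wx": 0,"wy": -0.0721,"wz": 0}], hand=0.45)

```text
time_s: 13.47
position: [0.5004, 0.3229, 0.1998]
eef_rot: [-0.605, 0.366, -0.366, 0.605]
ft_force: [0.4, 0.3, -0.7]
opening: 0.0397
```

>>> arm_command(moves=[{"x": 0,"y": 0,"z": 0,"wx": 0,"wy": 0,"wz": 0},{"x": 0,"y": 0,"z": 0,"wx": 0,"wy": 0,"wz": 0},{"x": 0,"y": 0,"z": 0,"wx": 0,"wy": 0,"wz": 0},{"x": 0,"y": 0,"z": 0,"wx": 0,"wy": 0,"wz": 0}])

```text
time_s: 13.8
position: [0.5017, 0.3193, 0.1993]
eef_rot: [0.604, -0.367, 0.368, -0.603]
ft_force: [-0.5, -0.4, 0.2]
opening: 0.0395
```

Run:
```python
from h import *
snap('wrist','w3',(180,60,380,260),3)
go(.474,.366,.13,27.5,n=4)
```

```text
n=4 x=-0.0136 y=0.0173 z=-0.0008 wy=-0.0010  | from [0.5018 0.3192 0.1993] yaw 27.3 tilt [-0.002  1.     0.001]
```

View pics/w3.png

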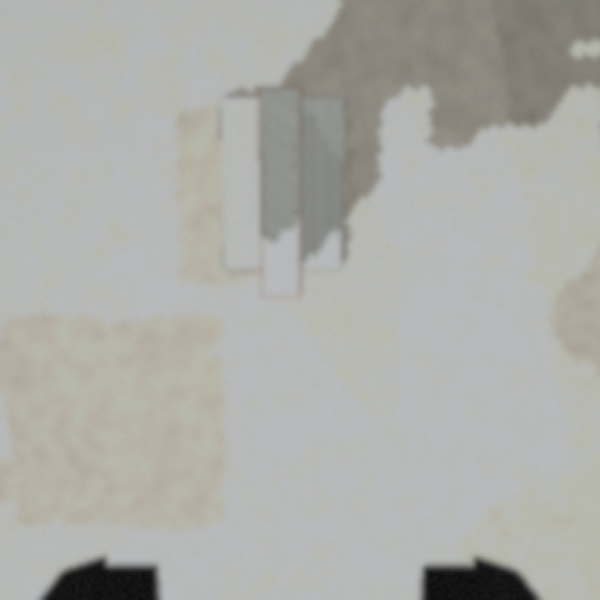

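B3's top edge spans crop (260,90) to (301,297), parallel to the image columns.

Run:
```python
from h import *
f=lambda u,v,z:px('w3',u/3+180-.33,v/3+60-.33,z)[:2]
ax=lambda d:np.degrees(np.arctan2(d[1],d[0]))
q=[f(*p,.06) for p in [(260,90),(300,90),(301,297),(261,297)]]
c=sum(q)/4;print(c,ax(q[0]-q[3])-90,ax(q[1]-q[2])-90,np.linalg.norm(q[0]-q[3]),np.linalg.norm(q[0]-q[1]))
go(*c,.13,27.3,n=4)
```

```text
[0.47468364 0.36888338] 27.155387543181845 27.757933528839075 0.04962882675994671 0.009578716284306303
n=4 x=-0.0141 y=0.0173 z=-0.0003 wy=-0.0001  | from [0.5018 0.3192 0.1993] yaw 27.3 tilt [-0.002  1.     0.001]
```

>>> arm_command(moves=[{"x": -0.0141,"y": 0.0173,"z": -0.0003,"wx": 0,"wy": 0,"wz": 0},{"x": -0.0141,"y": 0.0173,"z": -0.0003,"wx": 0,"wy": 0,"wz": 0},{"x": -0.0141,"y": 0.0173,"z": -0.0003,"wx": 0,"wy": 0,"wz": 0},{"x": -0.0141,"y": 0.0173,"z": -0.0003,"wx": 0,"wy": 0,"wz": 0},{"x": 0,"y": 0,"z": 0,"wx": 0,"wy": 0,"wz": 0},{"x": 0,"y": 0,"z": 0,"wx": 0,"wy": 0,"wz": 0},{"x": 0,"y": 0,"z": 0,"wx": 0,"wy": 0,"wz": 0},{"x": 0,"y": 0,"z": 0,"wx": 0,"wy": 0,"wz": 0}])

```text
time_s: 14.52
position: [0.4754, 0.3695, 0.1314]
eef_rot: [-0.604, 0.367, -0.368, 0.604]
ft_force: [0.2, -0.4, -0.1]
opening: 0.0393
```

Run:
```python
from h import *
go(.4747,.3689,.048,27.4,n=5)
```

```text
n=5 x=0.0000 y=0.0167 z=-0.0002 wy=-0.0003  | from [0.4754 0.3695 0.1314] yaw 27.3 tilt [-0.001  1.    -0.002]
```

>>> arm_command(moves=[{"x": 0,"y": 0.0167,"z": 0,"wx": 0,"wy": 0,"wz": 0},{"x": 0,"y": 0.0167,"z": 0,"wx": 0,"wy": 0,"wz": 0},{"x": 0,"y": 0.0167,"z": 0,"wx": 0,"wy": 0,"wz": 0},{"x": 0,"y": 0.0167,"z": 0,"wx": 0,"wy": 0,"wz": 0},{"x": 0,"y": 0.0167,"z": 0,"wx": 0,"wy": 0,"wz": 0},{"x": 0,"y": 0,"z": 0,"wx": 0,"wy": 0,"wz": 0},{"x": 0,"y": 0,"z": 0,"wx": 0,"wy": 0,"wz": 0}])

```text
time_s: 15.1
position: [0.4744, 0.3699, 0.0472]
eef_rot: [0.604, -0.367, 0.368, -0.604]
ft_force: [0.3, 0.9, 0.2]
opening: 0.04
```

>>> arm_command(moves=[{"x": 0,"y": 0,"z": 0,"wx": 0,"wy": 0,"wz": 0},{"x": 0,"y": 0,"z": 0,"wx": 0,"wy": 0,"wz": 0},{"x": 0,"y": 0,"z": 0,"wx": 0,"wy": 0,"wz": 0},{"x": 0,"y": 0,"z": 0,"wx": 0,"wy": 0,"wz": 0},{"x": 0,"y": 0,"z": 0,"wx": 0,"wy": 0,"wz": 0},{"x": 0,"y": 0,"z": 0,"wx": 0,"wy": 0,"wz": 0}], hand=0)

```text
time_s: 15.6
position: [0.474, 0.3708, 0.0475]
eef_rot: [-0.604, 0.367, -0.367, 0.605]
ft_force: [-0.4, -1.0, 4.3]
opening: 0.0096
```

>>> arm_command(moves=[{"x": 0,"y": -0.025,"z": 0,"wx": 0,"wy": 0,"wz": 0},{"x": 0,"y": -0.04,"z": 0,"wx": 0,"wy": 0,"wz": 0},{"x": 0,"y": -0.04,"z": 0,"wx": 0,"wy": 0,"wz": 0},{"x": 0,"y": -0.04,"z": 0,"wx": 0,"wy": 0,"wz": 0},{"x": 0,"y": 0,"z": 0,"wx": 0,"wy": 0,"wz": 0}])

```text
time_s: 16.02
position: [0.4762, 0.3744, 0.1994]
eef_rot: [-0.6, 0.366, -0.368, 0.609]
ft_force: [0.4, 1.2, -0.7]
opening: 0.01
```

Run:
```python
from h import *
go(.511,.0138,.175,-9.6,n=11)
```

```text
n=11 x=0.0334 y=0.0022 z=-0.0030 wy=0.0588  | from [0.4762 0.3744 0.1994] yaw 27.4 tilt [ 0.005  1.    -0.013]
```

>>> arm_command(moves=[{"x": 0.0334,"y": 0.0022,"z": -0.003,"wx": 0,"wy": 0.0588,"wz": 0},{"x": 0.0334,"y": 0.0022,"z": -0.003,"wx": 0,"wy": 0.0588,"wz": 0},{"x": 0.0334,"y": 0.0022,"z": -0.003,"wx": 0,"wy": 0.0588,"wz": 0},{"x": 0.0334,"y": 0.0022,"z": -0.003,"wx": 0,"wy": 0.0588,"wz": 0},{"x": 0.0334,"y": 0.0022,"z": -0.003,"wx": 0,"wy": 0.0588,"wz": 0},{"x": 0.0334,"y": 0.0022,"z": -0.003,"wx": 0,"wy": 0.0588,"wz": 0},{"x": 0.0334,"y": 0.0022,"z": -0.003,"wx": 0,"wy": 0.0588,"wz": 0},{"x": 0.0334,"y": 0.0022,"z": -0.003,"wx": 0,"wy": 0.0588,"wz": 0},{"x": 0.0334,"y": 0.0022,"z": -0.003,"wx": 0,"wy": 0.0588,"wz": 0},{"x": 0.0334,"y": 0.0022,"z": -0.003,"wx": 0,"wy": 0.0588,"wz": 0}])

```text
time_s: 16.85
position: [0.5148, 0.041, 0.1694]
eef_rot: [0.471, -0.527, 0.527, -0.471]
ft_force: [0.8, -0.5, -1.6]
opening: 0.0099
```

>>> arm_command(moves=[{"x": 0.0334,"y": 0.0022,"z": -0.003,"wx": 0,"wy": 0.0588,"wz": 0},{"x": 0,"y": 0,"z": 0,"wx": 0,"wy": 0,"wz": 0},{"x": 0,"y": 0,"z": 0,"wx": 0,"wy": 0,"wz": 0},{"x": 0,"y": 0,"z": 0,"wx": 0,"wy": 0,"wz": 0},{"x": 0,"y": 0,"z": 0,"wx": 0,"wy": 0,"wz": 0},{"x": 0,"y": 0,"z": 0,"wx": 0,"wy": 0,"wz": 0}])

```text
time_s: 17.35
position: [0.5087, 0.0117, 0.1678]
eef_rot: [-0.457, 0.54, -0.539, 0.458]
ft_force: [0.1, 0.3, -1.1]
opening: 0.0096
```

Run:
```python
from h import *
go(.511,.0139,.085,-9.6,n=5)
```

```text
n=5 x=-0.0005 y=0.0166 z=0.0004 wy=0.0006  | from [0.5087 0.0117 0.1678] yaw -9.4 tilt [ 0.001  1.    -0.   ]
```

>>> arm_command(moves=[{"x": -0.0008,"y": 0.0166,"z": 0.0006,"wx": 0,"wy": 0.001,"wz": 0},{"x": -0.0008,"y": 0.0166,"z": 0.0006,"wx": 0,"wy": 0.001,"wz": 0},{"x": -0.0008,"y": 0.0166,"z": 0.0006,"wx": 0,"wy": 0.001,"wz": 0},{"x": 0,"y": 0.0166,"z": 0,"wx": 0,"wy": 0,"wz": 0},{"x": 0,"y": 0.0146,"z": 0,"wx": 0,"wy": 0,"wz": 0},{"x": 0,"y": 0,"z": 0,"wx": 0,"wy": 0,"wz": 0},{"x": 0,"y": 0,"z": 0,"wx": 0,"wy": 0,"wz": 0},{"x": 0,"y": 0,"z": 0,"wx": 0,"wy": 0,"wz": 0}])

```text
time_s: 18.02
position: [0.511, 0.0127, 0.0873]
eef_rot: [0.455, -0.54, 0.541, -0.456]
ft_force: [-0.1, -0.5, -0.6]
opening: 0.01
```

>>> arm_command(moves=[{"x": 0,"y": 0.0025,"z": 0,"wx": 0,"wy": 0,"wz": 0},{"x": 0,"y": 0.0025,"z": 0,"wx": 0,"wy": 0,"wz": 0},{"x": 0,"y": 0,"z": 0,"wx": 0,"wy": 0,"wz": 0},{"x": 0,"y": 0,"z": 0,"wx": 0,"wy": 0,"wz": 0}])

```text
time_s: 18.35
position: [0.5106, 0.0119, 0.0819]
eef_rot: [0.455, -0.541, 0.541, -0.456]
ft_force: [0.4, -0.1, -0.5]
opening: 0.0097
```

>>> arm_command(moves=[{"x": 0,"y": 0.0018,"z": 0,"wx": 0,"wy": 0,"wz": 0},{"x": 0,"y": 0,"z": 0,"wx": 0,"wy": 0,"wz": 0},{"x": 0,"y": 0,"z": 0,"wx": 0,"wy": 0,"wz": 0}])

```text
time_s: 18.6
position: [0.5105, 0.0119, 0.0799]
eef_rot: [0.456, -0.541, 0.541, -0.456]
ft_force: [0.1, -0.1, -0.6]
opening: 0.0101
```

>>> arm_command(moves=[{"x": 0,"y": 0,"z": 0,"wx": 0,"wy": 0,"wz": 0},{"x": 0,"y": 0,"z": 0,"wx": 0,"wy": 0,"wz": 0},{"x": 0,"y": 0,"z": 0,"wx": 0,"wy": 0,"wz": 0},{"x": 0,"y": -0.02,"z": 0,"wx": 0,"wy": 0,"wz": 0},{"x": 0,"y": -0.04,"z": 0,"wx": 0,"wy": 0,"wz": 0},{"x": 0,"y": -0.04,"z": 0,"wx": 0,"wy": 0,"wz": 0},{"x": 0,"y": -0.01,"z": 0,"wx": 0,"wy": 0,"wz": 0}], hand=0.35)

```text
time_s: 19.18
position: [0.5128, 0.0125, 0.1947]
eef_rot: [0.453, -0.539, 0.542, -0.458]
ft_force: [0.4, 0.2, -0.2]
opening: 0.031
```

Run:
```python
from h import *
go(.5333,-.1415,.19,-9.6)
```

```text
n=5 x=0.0297 y=0.0009 z=0.0092 wy=-0.0007  | from [0.5128 0.0125 0.1947] yaw -9.8 tilt [ 0.002  1.    -0.007]
```

>>> arm_command(moves=[{"x": 0.0297,"y": 0.0009,"z": 0.0092,"wx": 0,"wy": 0,"wz": 0},{"x": 0.0297,"y": 0.0009,"z": 0.0092,"wx": 0,"wy": 0,"wz": 0},{"x": 0.0297,"y": 0.0009,"z": 0.0092,"wx": 0,"wy": 0,"wz": 0},{"x": 0.0297,"y": 0.0009,"z": 0.0092,"wx": 0,"wy": 0,"wz": 0},{"x": 0.0297,"y": 0.0009,"z": 0.0092,"wx": 0,"wy": 0,"wz": 0},{"x": 0,"y": 0,"z": 0,"wx": 0,"wy": 0,"wz": 0},{"x": 0,"y": 0,"z": 0,"wx": 0,"wy": 0,"wz": 0},{"x": 0,"y": 0,"z": 0,"wx": 0,"wy": 0,"wz": 0},{"x": 0,"y": 0,"z": 0,"wx": 0,"wy": 0,"wz": 0},{"x": 0,"y": 0,"z": 0,"wx": 0,"wy": 0,"wz": 0}], hand=0)

```text
time_s: 20.02
position: [0.5307, -0.1405, 0.1855]
eef_rot: [-0.456, 0.54, -0.54, 0.456]
ft_force: [-0.0, 0.5, 0.9]
opening: 0.0006
```

Run:
```python
from h import *
snap('wrist','w4',(140,0,420,320),1.8)
go(.5333,-.1415,.077,-9.6,n=5)
```

```text
n=5 x=0.0001 y=0.0217 z=0.0005 wy=-0.0001  | from [ 0.5307 -0.1407  0.1855] yaw -9.6 tilt [0.001 1.    0.   ]
```

View pics/w4.png

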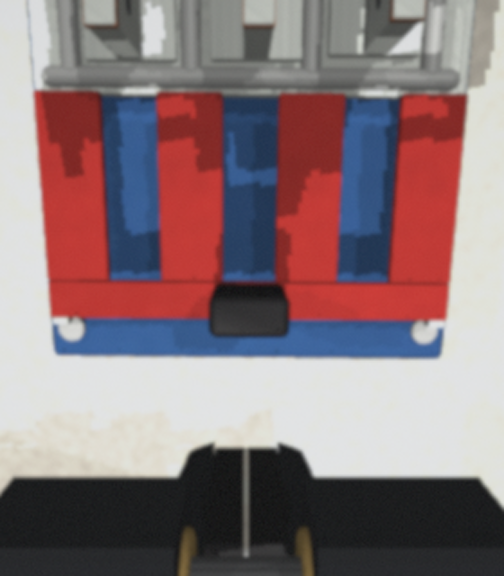

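All three brackets stand between the ribs. The tab is at crop (250,310), in line with the closed fingers at column 247. Next: descend and push.

>>> arm_command(moves=[{"x": 0.0006,"y": 0.0217,"z": 0.001,"wx": 0,"wy": 0,"wz": 0},{"x": 0.0006,"y": 0.0217,"z": 0.001,"wx": 0,"wy": 0,"wz": 0},{"x": 0,"y": 0.0217,"z": 0,"wx": 0,"wy": 0,"wz": 0},{"x": 0,"y": 0.0217,"z": 0,"wx": 0,"wy": 0,"wz": 0},{"x": 0,"y": 0.0217,"z": 0,"wx": 0,"wy": 0,"wz": 0},{"x": 0,"y": 0,"z": 0,"wx": 0,"wy": 0,"wz": 0},{"x": 0,"y": 0,"z": 0,"wx": 0,"wy": 0,"wz": 0}])

```text
time_s: 20.65
position: [0.5319, -0.1428, 0.0765]
eef_rot: [-0.456, 0.541, -0.54, 0.456]
ft_force: [-0.5, 0.4, 0.6]
opening: 0.0005
```

>>> arm_command(moves=[{"x": -0.005,"y": 0,"z": 0,"wx": 0,"wy": 0,"wz": 0},{"x": -0.005,"y": 0,"z": 0,"wx": 0,"wy": 0,"wz": 0},{"x": -0.005,"y": 0,"z": 0,"wx": 0,"wy": 0,"wz": 0},{"x": -0.005,"y": 0,"z": 0,"wx": 0,"wy": 0,"wz": 0},{"x": -0.005,"y": 0,"z": 0,"wx": 0,"wy": 0,"wz": 0},{"x": 0,"y": 0,"z": 0,"wx": 0,"wy": 0,"wz": 0}])

```text
time_s: 21.15
position: [0.5374, -0.1175, 0.0775]
eef_rot: [0.455, -0.54, 0.541, -0.457]
ft_force: [-0.1, 0.1, -0.8]
opening: 0.0006
```

>>> arm_command(moves=[{"x": -0.005,"y": 0,"z": 0,"wx": 0,"wy": 0,"wz": 0},{"x": -0.005,"y": 0,"z": 0,"wx": 0,"wy": 0,"wz": 0},{"x": -0.005,"y": 0,"z": 0,"wx": 0,"wy": 0,"wz": 0},{"x": -0.005,"y": 0,"z": 0,"wx": 0,"wy": 0,"wz": 0},{"x": -0.005,"y": 0,"z": 0,"wx": 0,"wy": 0,"wz": 0},{"x": 0,"y": 0,"z": 0,"wx": 0,"wy": 0,"wz": 0}])

```text
time_s: 21.65
position: [0.5412, -0.0926, 0.0769]
eef_rot: [-0.456, 0.541, -0.54, 0.457]
ft_force: [-0.1, 0.6, 0.5]
opening: 0.0003
```

```bash
cat >> h.py <<'E'
O=np.array([.5583,.0045]);YW=np.radians(-9.6);EX=np.array([np.cos(YW),np.sin(YW)]);EY=np.array([-EX[1],EX[0]])
def jig():
    s=ctrl.observe();d=s['position'][:2]-O;f=s['ft_force'];print('t',s['time_s'],'jig xy',(d@EX).round(4),(d@EY).round(4),'z',s['position'][2].round(4),'F',(f[:2]@EX).round(1),(f[:2]@EY).round(1),f[2].round(1))
E
python3 -c "
from h import *
jig()"
```

```text
t 21.65 jig xy -0.0006 -0.0986 z 0.0769 F -0.2 0.6 0.5
```

>>> arm_command(moves=[{"x": -0.004,"y": 0,"z": 0,"wx": 0,"wy": 0,"wz": 0},{"x": -0.004,"y": 0,"z": 0,"wx": 0,"wy": 0,"wz": 0},{"x": -0.004,"y": 0,"z": 0,"wx": 0,"wy": 0,"wz": 0},{"x": -0.004,"y": 0,"z": 0,"wx": 0,"wy": 0,"wz": 0}])

```text
time_s: 21.98
position: [0.5435, -0.0785, 0.0768]
eef_rot: [-0.456, 0.541, -0.541, 0.455]
ft_force: [0.4, -1.8, 1.8]
opening: 0.0005
```

>>> arm_command(moves=[{"x": -0.003,"y": 0,"z": 0,"wx": 0,"wy": 0,"wz": 0},{"x": -0.002,"y": 0,"z": 0,"wx": 0,"wy": 0,"wz": 0}])

```text
time_s: 22.15
position: [0.5443, -0.0742, 0.0769]
eef_rot: [0.456, -0.541, 0.541, -0.455]
ft_force: [-0.4, -4.8, 1.8]
opening: 0.0004
```

>>> arm_command(moves=[{"x": -0.002,"y": 0,"z": 0,"wx": 0,"wy": 0,"wz": 0},{"x": -0.001,"y": 0,"z": 0,"wx": 0,"wy": 0,"wz": 0},{"x": 0,"y": 0,"z": 0,"wx": 0,"wy": 0,"wz": 0}])

```text
time_s: 22.4
position: [0.5443, -0.0739, 0.0771]
eef_rot: [0.456, -0.541, 0.542, -0.453]
ft_force: [-1.1, -7.3, 2.9]
opening: 0.0004
```

```bash
python3 -c "
from h import *
jig()"
```

```text
t 22.4 jig xy -0.0008 -0.0797 z 0.0771 F 0.1 -7.4 2.9
```

>>> arm_command(moves=[{"x": -0.002,"y": 0,"z": 0,"wx": 0,"wy": 0,"wz": 0},{"x": -0.002,"y": 0,"z": 0,"wx": 0,"wy": 0,"wz": 0},{"x": 0,"y": 0,"z": 0,"wx": 0,"wy": 0,"wz": 0}])

```text
time_s: 22.65
position: [0.5441, -0.0734, 0.077]
eef_rot: [0.457, -0.54, 0.544, -0.451]
ft_force: [-1.5, -12.5, 4.2]
opening: 0.0005
```

```bash
python3 -c "
from h import *
jig()"
```

```text
t 22.65 jig xy -0.001 -0.0792 z 0.077 F 0.6 -12.6 4.2
```

>>> arm_command(moves=[{"x": 0.02,"y": 0,"z": 0,"wx": 0,"wy": 0,"wz": 0},{"x": 0.02,"y": 0,"z": 0,"wx": 0,"wy": 0,"wz": 0},{"x": 0.02,"y": -0.02,"z": 0,"wx": 0,"wy": 0,"wz": 0},{"x": 0.01,"y": -0.038,"z": 0,"wx": 0,"wy": 0,"wz": 0},{"x": 0,"y": -0.038,"z": 0,"wx": 0,"wy": 0,"wz": 0},{"x": 0,"y": 0,"z": 0,"wx": 0,"wy": 0,"wz": 0},{"x": 0,"y": 0,"z": 0,"wx": 0,"wy": 0,"wz": 0},{"x": 0,"y": 0,"z": 0,"wx": 0,"wy": 0,"wz": 0}])

```text
time_s: 23.32
position: [0.5335, -0.1353, 0.1726]
eef_rot: [-0.456, 0.541, -0.54, 0.456]
ft_force: [-0.0, 0.2, -0.2]
opening: 0.0003
```

```bash
python3 -c "
from h import *
snap('wrist','w5',(140,0,420,320),1.3)
snap('top','top1')
a=cv2.imread('pics/top1_raw.png')[165:290,275:450];a=cv2.convertScaleAbs(cv2.resize(a,None,fx=2.4,fy=2.4,interpolation=cv2.INTER_CUBIC),alpha=1.6)
b=cv2.imread('pics/w5.png');H=max(a.shape[0],b.shape[0])
p=lambda i:np.pad(i,((0,H-i.shape[0]),(0,0),(0,0)))
cv2.imwrite('pics/w5.png',np.hstack([p(b),p(a)]));print(b.shape)
s=ctrl.observe();M=R.from_quat(s['eef_rot']).as_matrix();print(s['joint_positions'].round(2));go(.5,-.28,.22,-93)"
```

```text
(416, 364, 3)
[ 0.42  0.75 -0.44  1.87  0.5   0.64 -0.49]
n=13 x=0.0102 y=-0.0037 z=0.0072 wy=0.1118  | from [ 0.5328 -0.1352  0.1716] yaw -9.7 tilt [0.    1.    0.003]
```

View pics/w5.png

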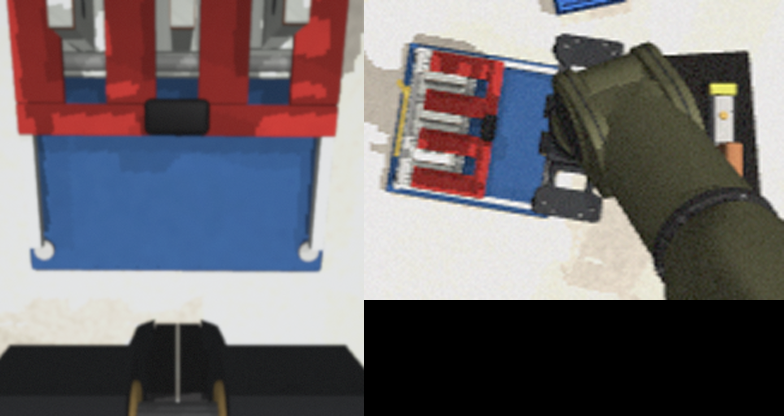

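The keeper is home and the file is still where it was first seen. I'll turn and move to look at the file.

```bash
python3 -c "
from h import *
go(.43,-.345,.22,-93,n=14)"
```

```text
n=14 x=0.0169 y=-0.0035 z=0.0069 wy=0.1038  | from [ 0.5328 -0.1352  0.1716] yaw -9.7 tilt [0.    1.    0.003]
```

>>> arm_command(moves=[{"x": 0.0169,"y": -0.0035,"z": 0.0069,"wx": 0,"wy": 0.1038,"wz": 0},{"x": 0.0169,"y": -0.0035,"z": 0.0069,"wx": 0,"wy": 0.1038,"wz": 0},{"x": 0.0169,"y": -0.0035,"z": 0.0069,"wx": 0,"wy": 0.1038,"wz": 0},{"x": 0.0169,"y": -0.0035,"z": 0.0069,"wx": 0,"wy": 0.1038,"wz": 0},{"x": 0.0169,"y": -0.0035,"z": 0.0069,"wx": 0,"wy": 0.1038,"wz": 0},{"x": 0.0169,"y": -0.0035,"z": 0.0069,"wx": 0,"wy": 0.1038,"wz": 0},{"x": 0.0169,"y": -0.0035,"z": 0.0069,"wx": 0,"wy": 0.1038,"wz": 0}], hand=0.6)

```text
time_s: 24.0
position: [0.5215, -0.2605, 0.1959]
eef_rot: [-0.233, 0.668, -0.667, 0.232]
ft_force: [0.6, 0.3, 0.3]
opening: 0.045
```

>>> arm_command(moves=[{"x": 0.0169,"y": -0.0035,"z": 0.0069,"wx": 0,"wy": 0.1038,"wz": 0},{"x": 0.0169,"y": -0.0035,"z": 0.0069,"wx": 0,"wy": 0.1038,"wz": 0},{"x": 0.0169,"y": -0.0035,"z": 0.0069,"wx": 0,"wy": 0.1038,"wz": 0},{"x": 0.0169,"y": -0.0035,"z": 0.0069,"wx": 0,"wy": 0.1038,"wz": 0},{"x": 0.0169,"y": -0.0035,"z": 0.0069,"wx": 0,"wy": 0.1038,"wz": 0},{"x": 0.0169,"y": -0.0035,"z": 0.0069,"wx": 0,"wy": 0.1038,"wz": 0},{"x": 0.0169,"y": -0.0035,"z": 0.0069,"wx": 0,"wy": 0.1038,"wz": 0}])

```text
time_s: 24.58
position: [0.4294, -0.3456, 0.2205]
eef_rot: [0.02, 0.707, -0.706, -0.021]
ft_force: [-0.0, 0.8, -0.4]
opening: 0.0531
```

>>> arm_command(moves=[{"x": 0,"y": 0,"z": 0,"wx": 0,"wy": 0,"wz": 0},{"x": 0,"y": 0,"z": 0,"wx": 0,"wy": 0,"wz": 0},{"x": 0,"y": 0,"z": 0,"wx": 0,"wy": 0,"wz": 0},{"x": 0,"y": 0,"z": 0,"wx": 0,"wy": 0,"wz": 0},{"x": 0,"y": 0,"z": 0,"wx": 0,"wy": 0,"wz": 0}])

```text
time_s: 25.0
position: [0.4315, -0.3445, 0.2214]
eef_rot: [0.018, 0.707, -0.707, -0.018]
ft_force: [1.1, -0.8, 1.0]
opening: 0.0527
```

```bash
python3 -c "
from h import *
snap('wrist','w6',None,1.4)
im=cv2.imread('pics/w6.png');cv2.imwrite('pics/w6.png',cv2.convertScaleAbs(im,alpha=1.5))
print(ctrl.observe()['joint_positions'].round(2));go(.43,-.345,.22,-93)"
```

```text
[ 0.65  0.64 -0.1   1.83  0.1   0.67 -1.13]
n=1 x=0.0013 y=0.0016 z=0.0003 wy=0.0017  | from [ 0.4313 -0.3448  0.2216] yaw -92.9 tilt [0.    1.    0.001]
```

View pics/w6.png

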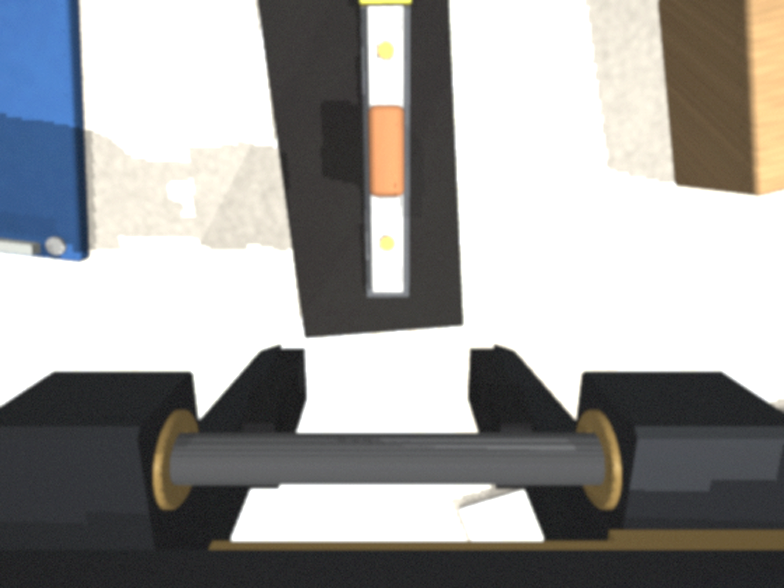

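The wood grip spans (371..404, 106..196), the file edges run from (361,411) at the top to (367,409) at row 297, and the file is aligned with the image columns.

Run:
```python
from h import *
f=lambda u,v,z:px('w6',u/1.4-.15,v/1.4-.15,z)[:2]
ax=lambda d:np.degrees(np.arctan2(d[1],d[0]))
q=[f(*p,.064) for p in [(370,106),(404,106),(404,196),(371,196)]];c=sum(q)/4
print('grip',c,np.linalg.norm(q[0]-q[1]),np.linalg.norm(q[1]-q[2]),ax(q[0]-q[3]),ax(q[1]-q[2]))
a,b=f(386,49,.016),f(387,243,.016);print('dots',a,b,(a+b)/2,ax(a-b),np.linalg.norm(a-b))
e=(f(367,297,.016)+f(409,297,.016))/2;t=(f(361,3,.016)+f(411,3,.016))/2;print('end',e,'yawfile',ax(t-e), 'ctr',e+.1*(t-e)/np.linalg.norm(t-e))
go(*c,.14,-93,n=4)
```

```text
grip [ 0.50185239 -0.34811899] 0.018467042651563664 0.048213197034905134 -2.7141393001690033 -2.3046718695298227
dots [ 0.56291584 -0.35035826] [ 0.44183942 -0.34495251] [ 0.50237763 -0.34765539] -2.556413285041454 0.12119702737242265
end [ 0.40324247 -0.34373876] yawfile -2.442920450027869 ctr [ 0.50315159 -0.34800117]
n=4 x=-0.0177 y=0.0204 z=-0.0001 wy=0.0004  | from [ 0.4313 -0.3448  0.2216] yaw -92.9 tilt [0.    1.    0.001]
```

>>> arm_command(moves=[{"x": -0.0178,"y": 0.0204,"z": 0,"wx": 0,"wy": -0.0018,"wz": 0},{"x": -0.0178,"y": 0.0204,"z": 0,"wx": 0,"wy": -0.0018,"wz": 0},{"x": -0.0178,"y": 0.0204,"z": 0,"wx": 0,"wy": -0.0018,"wz": 0},{"x": -0.0178,"y": 0.0204,"z": 0,"wx": 0,"wy": -0.0018,"wz": 0},{"x": 0,"y": 0,"z": 0,"wx": 0,"wy": 0,"wz": 0},{"x": 0,"y": 0,"z": 0,"wx": 0,"wy": 0,"wz": 0},{"x": 0,"y": 0,"z": 0,"wx": 0,"wy": 0,"wz": 0},{"x": 0,"y": 0,"z": 0,"wx": 0,"wy": 0,"wz": 0}])

```text
time_s: 25.72
position: [0.5008, -0.3498, 0.1415]
eef_rot: [-0.017, -0.707, 0.707, 0.016]
ft_force: [0.6, 0.0, -0.7]
opening: 0.0528
```

Run:
```python
from h import *
go(.5024,-.348,.049,-92.5,n=5)
```

```text
n=5 x=-0.0003 y=0.0185 z=-0.0004 wy=-0.0006  | from [ 0.5008 -0.3498  0.1415] yaw -92.7 tilt [ 0.     1.    -0.001]
```

>>> arm_command(moves=[{"x": -0.0003,"y": 0.0185,"z": -0.0004,"wx": 0,"wy": -0.0006,"wz": 0},{"x": -0.0003,"y": 0.0185,"z": -0.0004,"wx": 0,"wy": -0.0006,"wz": 0},{"x": -0.0003,"y": 0.0185,"z": -0.0004,"wx": 0,"wy": -0.0006,"wz": 0},{"x": -0.0003,"y": 0.0185,"z": -0.0004,"wx": 0,"wy": -0.0006,"wz": 0},{"x": -0.0003,"y": 0.0185,"z": -0.0004,"wx": 0,"wy": -0.0006,"wz": 0},{"x": 0,"y": 0,"z": 0,"wx": 0,"wy": 0,"wz": 0},{"x": 0,"y": 0,"z": 0,"wx": 0,"wy": 0,"wz": 0},{"x": 0,"y": 0,"z": 0,"wx": 0,"wy": 0,"wz": 0}])

```text
time_s: 26.38
position: [0.5035, -0.3481, 0.0495]
eef_rot: [-0.016, -0.706, 0.707, 0.015]
ft_force: [-0.2, 0.7, 0.2]
opening: 0.0529
```

>>> arm_command(moves=[{"x": 0,"y": 0,"z": 0,"wx": 0,"wy": 0,"wz": 0},{"x": 0,"y": 0,"z": 0,"wx": 0,"wy": 0,"wz": 0},{"x": 0,"y": 0,"z": 0,"wx": 0,"wy": 0,"wz": 0},{"x": 0,"y": 0,"z": 0,"wx": 0,"wy": 0,"wz": 0},{"x": 0,"y": 0,"z": 0,"wx": 0,"wy": 0,"wz": 0},{"x": 0,"y": 0,"z": 0,"wx": 0,"wy": 0,"wz": 0},{"x": 0,"y": 0,"z": 0,"wx": 0,"wy": 0,"wz": 0}], hand=0, newtons=55)

```text
time_s: 26.97
position: [0.5033, -0.3474, 0.0481]
eef_rot: [-0.015, -0.707, 0.707, 0.015]
ft_force: [0.9, -0.7, 2.8]
opening: 0.0196
```

Run:
```python
from h import *
s=ctrl.observe();print(s['position'],s['opening']);go(.5024,-.348,.049,-92.5,n=5)
```

```text
[ 0.50325258 -0.34744477  0.0480842 ] 0.01958755707542905
n=5 x=0.0002 y=-0.0002 z=0.0001 wy=0.0001  | from [ 0.5033 -0.3474  0.0481] yaw -92.5 tilt [ 0.  1. -0.]
```

>>> arm_command(moves=[{"x": 0,"y": -0.015,"z": 0,"wx": 0,"wy": 0,"wz": 0},{"x": 0,"y": -0.03,"z": 0,"wx": 0,"wy": 0,"wz": 0},{"x": 0,"y": -0.04,"z": 0,"wx": 0,"wy": 0,"wz": 0},{"x": 0,"y": -0.035,"z": 0,"wx": 0,"wy": 0,"wz": 0},{"x": 0,"y": 0,"z": 0,"wx": 0,"wy": 0,"wz": 0},{"x": 0,"y": 0,"z": 0,"wx": 0,"wy": 0,"wz": 0},{"x": 0,"y": 0,"z": 0,"wx": 0,"wy": 0,"wz": 0}])

```text
time_s: 27.55
position: [0.5019, -0.3465, 0.1666]
eef_rot: [0.014, 0.707, -0.706, -0.016]
ft_force: [0.3, -0.4, -4.8]
opening: 0.0195
```

Run:
```python
from h import *
s=ctrl.observe();print(s['position'],s['opening'],s['ft_force'])
p=O-.043*EX;print(p,p+.086*EX);go(*p,.165,-99.6,n=11)
```

```text
[ 0.50193994 -0.34652589  0.16655179] 0.01946452554176387 [ 0.2731807  -0.4312361  -4.80723407]
[0.51590217 0.01167106] [ 0.60069783 -0.00267106]
n=11 x=0.0020 y=0.0001 z=-0.0325 wy=0.0113  | from [ 0.5019 -0.3465  0.1666] yaw -92.4 tilt [-0.003  1.     0.001]
```

>>> arm_command(moves=[{"x": 0.002,"y": 0,"z": -0.0325,"wx": 0,"wy": 0.0113,"wz": 0},{"x": 0.002,"y": 0,"z": -0.0325,"wx": 0,"wy": 0.0113,"wz": 0},{"x": 0.002,"y": 0,"z": -0.0325,"wx": 0,"wy": 0.0113,"wz": 0},{"x": 0.002,"y": 0,"z": -0.0325,"wx": 0,"wy": 0.0113,"wz": 0},{"x": 0.002,"y": 0,"z": -0.0325,"wx": 0,"wy": 0.0113,"wz": 0},{"x": 0.002,"y": 0,"z": -0.0325,"wx": 0,"wy": 0.0113,"wz": 0},{"x": 0.002,"y": 0,"z": -0.0325,"wx": 0,"wy": 0.0113,"wz": 0},{"x": 0.002,"y": 0,"z": -0.0325,"wx": 0,"wy": 0.0113,"wz": 0},{"x": 0.002,"y": 0,"z": -0.0325,"wx": 0,"wy": 0.0113,"wz": 0},{"x": 0.002,"y": 0,"z": -0.0325,"wx": 0,"wy": 0.0113,"wz": 0}])

```text
time_s: 28.38
position: [0.5117, -0.0204, 0.1657]
eef_rot: [-0.053, -0.705, 0.705, 0.057]
ft_force: [0.8, -0.4, -4.0]
opening: 0.0194
```

>>> arm_command(moves=[{"x": 0.002,"y": 0,"z": -0.0325,"wx": 0,"wy": 0.0113,"wz": 0},{"x": 0,"y": 0,"z": 0,"wx": 0,"wy": 0,"wz": 0},{"x": 0,"y": 0,"z": 0,"wx": 0,"wy": 0,"wz": 0},{"x": 0,"y": 0,"z": 0,"wx": 0,"wy": 0,"wz": 0},{"x": 0,"y": 0,"z": 0,"wx": 0,"wy": 0,"wz": 0},{"x": 0,"y": 0,"z": 0,"wx": 0,"wy": 0,"wz": 0},{"x": 0,"y": 0,"z": 0,"wx": 0,"wy": 0,"wz": 0}])

```text
time_s: 28.97
position: [0.5164, 0.009, 0.1676]
eef_rot: [-0.06, -0.704, 0.705, 0.06]
ft_force: [-0.1, 0.6, -4.5]
opening: 0.0194
```

Run:
```python
from h import *
jig();p=O-.043*EX;go(*p,.142,-99.6,n=3)
print(ctrl.observe()['joint_positions'].round(2))
```

```text
t 28.9667 jig xy -0.0421 -0.0026 z 0.1676 F -0.2 0.6 -4.5
n=3 x=0.0003 y=0.0085 z=-0.0009 wy=-0.0007  | from [0.5164 0.009  0.1676] yaw -99.7 tilt [-0.001  1.    -0.001]
[-0.13  0.7   0.04  1.99 -0.06  0.46 -1.79]
```

>>> arm_command(moves=[{"x": 0.0005,"y": 0.0085,"z": -0.0009,"wx": 0,"wy": -0.0007,"wz": 0},{"x": 0.0005,"y": 0.0085,"z": -0.0009,"wx": 0,"wy": -0.0007,"wz": 0},{"x": 0.0005,"y": 0.0085,"z": -0.0009,"wx": 0,"wy": -0.0007,"wz": 0},{"x": 0,"y": 0,"z": 0,"wx": 0,"wy": 0,"wz": 0},{"x": 0,"y": 0,"z": 0,"wx": 0,"wy": 0,"wz": 0},{"x": 0,"y": 0,"z": 0,"wx": 0,"wy": 0,"wz": 0},{"x": 0,"y": 0,"z": 0,"wx": 0,"wy": 0,"wz": 0}])

```text
time_s: 29.55
position: [0.5159, 0.0133, 0.1425]
eef_rot: [-0.059, -0.705, 0.705, 0.058]
ft_force: [0.1, -0.0, -4.0]
opening: 0.0193
```

>>> arm_command(moves=[{"x": 0,"y": 0.002,"z": 0,"wx": 0,"wy": 0,"wz": 0},{"x": 0,"y": 0.002,"z": 0,"wx": 0,"wy": 0,"wz": 0},{"x": 0,"y": 0.001,"z": 0,"wx": 0,"wy": 0,"wz": 0},{"x": 0,"y": 0,"z": 0,"wx": 0,"wy": 0,"wz": 0},{"x": 0,"y": 0,"z": 0,"wx": 0,"wy": 0,"wz": 0}])

```text
time_s: 29.97
position: [0.5156, 0.0134, 0.1373]
eef_rot: [-0.058, -0.705, 0.705, 0.058]
ft_force: [-0.4, 0.5, -3.9]
opening: 0.0197
```

Run:
```python
from h import *
jig();p=O-.043*EX;go(*p,.136,-99.6,n=3)
```

```text
t 29.9667 jig xy -0.0436 0.0016 z 0.1373 F -0.5 0.4 -3.9
n=3 x=-0.0002 y=0.0004 z=0.0005 wy=0.0008  | from [0.5156 0.0134 0.1373] yaw -99.5 tilt [-0.  1. -0.]
```

>>> arm_command(moves=[{"x": 0,"y": 0.0015,"z": 0.0005,"wx": 0,"wy": 0.001,"wz": 0},{"x": 0,"y": 0,"z": 0.0005,"wx": 0,"wy": 0.001,"wz": 0},{"x": 0,"y": 0,"z": 0,"wx": 0,"wy": 0,"wz": 0}])

```text
time_s: 30.22
position: [0.5158, 0.0127, 0.136]
eef_rot: [0.059, 0.705, -0.704, -0.059]
ft_force: [0.3, 1.4, -2.1]
opening: 0.0198
```

>>> arm_command(moves=[{"x": 0,"y": 0.0015,"z": 0,"wx": 0,"wy": 0,"wz": 0},{"x": 0,"y": 0,"z": 0,"wx": 0,"wy": 0,"wz": 0},{"x": 0,"y": 0,"z": 0,"wx": 0,"wy": 0,"wz": 0}])

```text
time_s: 30.47
position: [0.5159, 0.0126, 0.1346]
eef_rot: [0.059, 0.705, -0.705, -0.059]
ft_force: [1.0, 2.7, 1.5]
opening: 0.0195
```

>>> arm_command(moves=[{"x": -0.004,"y": 0.0005,"z": 0,"wx": 0,"wy": 0,"wz": 0},{"x": -0.01,"y": 0,"z": 0,"wx": 0,"wy": 0,"wz": 0},{"x": -0.01,"y": 0,"z": 0,"wx": 0,"wy": 0,"wz": 0},{"x": -0.01,"y": 0,"z": 0,"wx": 0,"wy": 0,"wz": 0},{"x": -0.01,"y": 0,"z": 0,"wx": 0,"wy": 0,"wz": 0}])

```text
time_s: 30.88
position: [0.5568, 0.0047, 0.1336]
eef_rot: [-0.057, -0.704, 0.705, 0.061]
ft_force: [-5.3, 0.9, 5.7]
opening: 0.0196
```

>>> arm_command(moves=[{"x": -0.01,"y": 0,"z": 0,"wx": 0,"wy": 0,"wz": 0},{"x": -0.01,"y": 0,"z": 0,"wx": 0,"wy": 0,"wz": 0},{"x": -0.01,"y": 0,"z": 0,"wx": 0,"wy": 0,"wz": 0},{"x": -0.01,"y": 0,"z": 0,"wx": 0,"wy": 0,"wz": 0},{"x": -0.004,"y": 0,"z": 0,"wx": 0,"wy": 0,"wz": 0}])

```text
time_s: 31.3
position: [0.6015, -0.0029, 0.1335]
eef_rot: [-0.058, -0.704, 0.705, 0.06]
ft_force: [-3.6, 0.8, 3.9]
opening: 0.0192
```

Run:
```python
from h import *
jig();p=O+.043*EX;go(*p,.1345,-99.6,n=1)
```

```text
t 31.3 jig xy 0.0438 -0.0001 z 0.1335 F -3.7 0.1 3.9
n=1 x=0.0008 y=-0.0010 z=-0.0001 wy=-0.0003  | from [ 0.6015 -0.0029  0.1335] yaw -99.6 tilt [-0.003  1.    -0.001]
```

>>> arm_command(moves=[{"x": 0,"y": -0.015,"z": 0,"wx": 0,"wy": 0,"wz": 0},{"x": 0,"y": -0.015,"z": 0,"wx": 0,"wy": 0,"wz": 0},{"x": 0,"y": 0,"z": 0,"wx": 0,"wy": 0,"wz": 0},{"x": 0.03,"y": 0,"z": 0,"wx": 0,"wy": 0,"wz": 0},{"x": 0.03,"y": 0,"z": 0,"wx": 0,"wy": 0,"wz": 0},{"x": 0.028,"y": 0,"z": 0,"wx": 0,"wy": 0,"wz": 0},{"x": 0,"y": 0,"z": 0,"wx": 0,"wy": 0,"wz": 0},{"x": 0,"y": 0,"z": 0,"wx": 0,"wy": 0,"wz": 0},{"x": 0,"y": 0,"z": 0,"wx": 0,"wy": 0,"wz": 0},{"x": 0,"y": 0,"z": 0,"wx": 0,"wy": 0,"wz": 0}])

```text
time_s: 32.13
position: [0.5169, 0.0122, 0.1636]
eef_rot: [-0.06, -0.705, 0.705, 0.058]
ft_force: [0.8, -1.2, -3.9]
opening: 0.0196
```

Run:
```python
from h import *
jig();p=O-.043*EX;go(*p,.1385,-99.6,n=4)
```

```text
t 32.1333 jig xy -0.0421 0.0006 z 0.1636 F 0.9 -1.1 -3.9
n=4 x=0.0002 y=0.0063 z=0.0002 wy=0.0000  | from [0.5169 0.0122 0.1636] yaw -99.6 tilt [0.002 1.    0.   ]
```

Second stroke.

>>> arm_command(moves=[{"x": 0,"y": 0.0063,"z": 0,"wx": 0,"wy": 0,"wz": 0},{"x": 0,"y": 0.0063,"z": 0,"wx": 0,"wy": 0,"wz": 0},{"x": 0,"y": 0.0063,"z": 0,"wx": 0,"wy": 0,"wz": 0},{"x": 0,"y": 0.0063,"z": 0,"wx": 0,"wy": 0,"wz": 0},{"x": 0,"y": 0,"z": 0,"wx": 0,"wy": 0,"wz": 0},{"x": 0,"y": 0,"z": 0,"wx": 0,"wy": 0,"wz": 0},{"x": 0,"y": 0.0025,"z": 0,"wx": 0,"wy": 0,"wz": 0},{"x": 0,"y": 0.0015,"z": 0,"wx": 0,"wy": 0,"wz": 0},{"x": 0,"y": 0,"z": 0,"wx": 0,"wy": 0,"wz": 0},{"x": 0,"y": 0,"z": 0,"wx": 0,"wy": 0,"wz": 0}])

```text
time_s: 32.97
position: [0.516, 0.0124, 0.1351]
eef_rot: [0.059, 0.705, -0.705, -0.059]
ft_force: [-0.5, -0.5, 1.5]
opening: 0.0197
```

Run:
```python
from h import *
jig();go(*(O-.043*EX),.134,-99.6,n=1)
```

```text
t 32.9667 jig xy -0.0431 0.0007 z 0.1351 F -0.4 -0.6 1.5
n=1 x=-0.0000 y=0.0011 z=0.0007 wy=0.0004  | from [0.516  0.0124 0.1351] yaw -99.6 tilt [0.001 1.    0.   ]
```

>>> arm_command(moves=[{"x": -0.004,"y": 0.0005,"z": 0,"wx": 0,"wy": 0,"wz": 0},{"x": -0.01,"y": 0,"z": 0,"wx": 0,"wy": 0,"wz": 0},{"x": -0.01,"y": 0,"z": 0,"wx": 0,"wy": 0,"wz": 0},{"x": -0.01,"y": 0,"z": 0,"wx": 0,"wy": 0,"wz": 0},{"x": -0.01,"y": 0,"z": 0,"wx": 0,"wy": 0,"wz": 0}])

```text
time_s: 33.38
position: [0.5573, 0.0052, 0.1342]
eef_rot: [-0.057, -0.705, 0.705, 0.06]
ft_force: [-5.1, 0.8, 5.0]
opening: 0.0193
```

>>> arm_command(moves=[{"x": -0.01,"y": 0,"z": 0,"wx": 0,"wy": 0,"wz": 0},{"x": -0.01,"y": 0,"z": 0,"wx": 0,"wy": 0,"wz": 0},{"x": -0.01,"y": 0,"z": 0,"wx": 0,"wy": 0,"wz": 0},{"x": -0.01,"y": 0,"z": 0,"wx": 0,"wy": 0,"wz": 0},{"x": -0.004,"y": 0,"z": 0,"wx": 0,"wy": 0,"wz": 0}])

```text
time_s: 33.8
position: [0.602, -0.0023, 0.1341]
eef_rot: [-0.058, -0.705, 0.705, 0.06]
ft_force: [-4.0, 1.1, 2.8]
opening: 0.0197
```

>>> arm_command(moves=[{"x": 0,"y": -0.015,"z": 0,"wx": 0,"wy": 0,"wz": 0},{"x": 0,"y": -0.015,"z": 0,"wx": 0,"wy": 0,"wz": 0},{"x": 0,"y": 0,"z": 0,"wx": 0,"wy": 0,"wz": 0},{"x": 0.03,"y": 0,"z": 0,"wx": 0,"wy": 0,"wz": 0},{"x": 0.03,"y": 0,"z": 0,"wx": 0,"wy": 0,"wz": 0},{"x": 0.028,"y": 0,"z": 0,"wx": 0,"wy": 0,"wz": 0},{"x": 0,"y": 0,"z": 0,"wx": 0,"wy": 0,"wz": 0},{"x": 0,"y": 0,"z": 0,"wx": 0,"wy": 0,"wz": 0},{"x": 0,"y": 0,"z": 0,"wx": 0,"wy": 0,"wz": 0},{"x": 0,"y": 0,"z": 0,"wx": 0,"wy": 0,"wz": 0}])

```text
time_s: 34.63
position: [0.517, 0.0123, 0.164]
eef_rot: [0.06, 0.705, -0.705, -0.058]
ft_force: [0.2, 0.1, -3.8]
opening: 0.0193
```

Run:
```python
from h import *
jig();p=O-.043*EX;go(*p,.1385,-99.6,n=4)
```

```text
t 34.6333 jig xy -0.042 0.0008 z 0.164 F 0.1 0.1 -3.8
n=4 x=0.0002 y=0.0064 z=0.0002 wy=0.0000  | from [0.517  0.0123 0.164 ] yaw -99.6 tilt [0.002 1.    0.   ]
```

>>> arm_command(moves=[{"x": 0,"y": 0.0063,"z": 0,"wx": 0,"wy": 0,"wz": 0},{"x": 0,"y": 0.0063,"z": 0,"wx": 0,"wy": 0,"wz": 0},{"x": 0,"y": 0.0063,"z": 0,"wx": 0,"wy": 0,"wz": 0},{"x": 0,"y": 0.0063,"z": 0,"wx": 0,"wy": 0,"wz": 0},{"x": 0,"y": 0,"z": 0,"wx": 0,"wy": 0,"wz": 0},{"x": 0,"y": 0,"z": 0,"wx": 0,"wy": 0,"wz": 0},{"x": 0,"y": 0.003,"z": 0,"wx": 0,"wy": 0,"wz": 0},{"x": 0,"y": 0.002,"z": 0,"wx": 0,"wy": 0,"wz": 0},{"x": 0,"y": 0,"z": 0,"wx": 0,"wy": 0,"wz": 0},{"x": 0,"y": 0,"z": 0,"wx": 0,"wy": 0,"wz": 0}])

```text
time_s: 35.47
position: [0.516, 0.0124, 0.1344]
eef_rot: [0.06, 0.705, -0.705, -0.059]
ft_force: [-0.0, -1.2, 1.9]
opening: 0.0194
```

>>> arm_command(moves=[{"x": -0.004,"y": 0.0003,"z": 0,"wx": 0,"wy": 0,"wz": 0},{"x": -0.01,"y": 0,"z": 0,"wx": 0,"wy": 0,"wz": 0},{"x": -0.01,"y": 0,"z": 0,"wx": 0,"wy": 0,"wz": 0},{"x": -0.01,"y": 0,"z": 0,"wx": 0,"wy": 0,"wz": 0},{"x": -0.01,"y": 0,"z": 0,"wx": 0,"wy": 0,"wz": 0}])

```text
time_s: 35.88
position: [0.557, 0.0053, 0.1336]
eef_rot: [-0.057, -0.705, 0.705, 0.061]
ft_force: [-5.2, 2.1, 5.0]
opening: 0.0195
```

>>> arm_command(moves=[{"x": -0.01,"y": 0,"z": 0,"wx": 0,"wy": 0,"wz": 0},{"x": -0.01,"y": 0,"z": 0,"wx": 0,"wy": 0,"wz": 0},{"x": -0.01,"y": 0,"z": 0,"wx": 0,"wy": 0,"wz": 0},{"x": -0.01,"y": 0,"z": 0,"wx": 0,"wy": 0,"wz": 0},{"x": -0.004,"y": 0,"z": 0,"wx": 0,"wy": 0,"wz": 0}])

```text
time_s: 36.3
position: [0.6017, -0.0023, 0.1336]
eef_rot: [-0.058, -0.705, 0.705, 0.06]
ft_force: [-4.7, 0.8, 3.2]
opening: 0.0197
```

>>> arm_command(moves=[{"x": 0,"y": -0.015,"z": 0,"wx": 0,"wy": 0,"wz": 0},{"x": 0,"y": -0.02,"z": 0,"wx": 0,"wy": 0,"wz": 0},{"x": 0,"y": 0,"z": 0,"wx": 0,"wy": 0,"wz": 0},{"x": 0,"y": 0,"z": 0,"wx": 0,"wy": 0,"wz": 0}])

```text
time_s: 36.63
position: [0.603, -0.0024, 0.1689]
eef_rot: [0.06, 0.705, -0.705, -0.058]
ft_force: [-0.7, -0.6, -4.0]
opening: 0.0196
```

Run:
```python
from h import *
jig();go(.507,-.335,.165,-92.5,n=11)
```

```text
t 36.6333 jig xy 0.0453 0.0007 z 0.1689 F -0.5 -0.7 -4.0
n=11 x=0.0053 y=0.0004 z=0.0310 wy=-0.0112  | from [ 0.603  -0.0024  0.1689] yaw -99.6 tilt [0.002 1.    0.   ]
```

Run:
```python
from h import *
go(.507,-.334,.14,-88,n=11)
```

```text
n=11 x=0.0064 y=0.0026 z=0.0308 wy=-0.0184  | from [ 0.603  -0.0024  0.1689] yaw -99.6 tilt [0.002 1.    0.   ]
```

>>> arm_command(moves=[{"x": 0.0064,"y": 0.0026,"z": 0.0308,"wx": 0,"wy": -0.0184,"wz": 0},{"x": 0.0064,"y": 0.0026,"z": 0.0308,"wx": 0,"wy": -0.0184,"wz": 0},{"x": 0.0064,"y": 0.0026,"z": 0.0308,"wx": 0,"wy": -0.0184,"wz": 0},{"x": 0.0064,"y": 0.0026,"z": 0.0308,"wx": 0,"wy": -0.0184,"wz": 0},{"x": 0.0064,"y": 0.0026,"z": 0.0308,"wx": 0,"wy": -0.0184,"wz": 0},{"x": 0.0064,"y": 0.0026,"z": 0.0308,"wx": 0,"wy": -0.0184,"wz": 0},{"x": 0.0064,"y": 0.0026,"z": 0.0308,"wx": 0,"wy": -0.0184,"wz": 0},{"x": 0.0064,"y": 0.0026,"z": 0.0308,"wx": 0,"wy": -0.0184,"wz": 0},{"x": 0.0064,"y": 0.0026,"z": 0.0308,"wx": 0,"wy": -0.0184,"wz": 0},{"x": 0.0064,"y": 0.0026,"z": 0.0308,"wx": 0,"wy": -0.0184,"wz": 0}])

```text
time_s: 37.47
position: [0.5113, -0.3044, 0.1409]
eef_rot: [-0.007, 0.708, -0.707, 0.006]
ft_force: [-0.2, 0.5, -3.5]
opening: 0.0194
```

>>> arm_command(moves=[{"x": 0.0064,"y": 0.0026,"z": 0.0308,"wx": 0,"wy": -0.0184,"wz": 0},{"x": 0,"y": 0,"z": 0,"wx": 0,"wy": 0,"wz": 0},{"x": 0,"y": 0,"z": 0,"wx": 0,"wy": 0,"wz": 0},{"x": 0,"y": 0,"z": 0,"wx": 0,"wy": 0,"wz": 0},{"x": 0,"y": 0,"z": 0,"wx": 0,"wy": 0,"wz": 0},{"x": 0,"y": 0,"z": 0,"wx": 0,"wy": 0,"wz": 0}])

```text
time_s: 37.97
position: [0.5074, -0.3324, 0.1396]
eef_rot: [-0.013, 0.707, -0.707, 0.013]
ft_force: [-0.1, -0.0, -3.4]
opening: 0.0192
```

Run:
```python
from h import *
go(.507,-.334,.052,-88,n=6)
```

```text
n=6 x=0.0001 y=0.0146 z=0.0003 wy=0.0005  | from [ 0.5074 -0.3324  0.1396] yaw -87.8 tilt [-0.     1.     0.001]
```

>>> arm_command(moves=[{"x": 0,"y": 0.0146,"z": 0,"wx": 0,"wy": 0,"wz": 0},{"x": 0,"y": 0.0146,"z": 0,"wx": 0,"wy": 0,"wz": 0},{"x": 0,"y": 0.0146,"z": 0,"wx": 0,"wy": 0,"wz": 0},{"x": 0,"y": 0.0146,"z": 0,"wx": 0,"wy": 0,"wz": 0},{"x": 0,"y": 0.0146,"z": 0,"wx": 0,"wy": 0,"wz": 0},{"x": 0,"y": 0.0146,"z": 0,"wx": 0,"wy": 0,"wz": 0},{"x": 0,"y": 0,"z": 0,"wx": 0,"wy": 0,"wz": 0},{"x": 0,"y": 0,"z": 0,"wx": 0,"wy": 0,"wz": 0},{"x": 0,"y": 0,"z": 0,"wx": 0,"wy": 0,"wz": 0}])

```text
time_s: 38.72
position: [0.5076, -0.334, 0.0532]
eef_rot: [0.012, -0.707, 0.707, -0.013]
ft_force: [-0.3, -0.6, -3.4]
opening: 0.0196
```

>>> arm_command(moves=[{"x": 0,"y": 0.0015,"z": 0,"wx": 0,"wy": 0,"wz": 0},{"x": 0,"y": 0.0015,"z": 0,"wx": 0,"wy": 0,"wz": 0},{"x": 0,"y": 0,"z": 0,"wx": 0,"wy": 0,"wz": 0},{"x": 0,"y": 0,"z": 0,"wx": 0,"wy": 0,"wz": 0}])

```text
time_s: 39.05
position: [0.5069, -0.3344, 0.0498]
eef_rot: [0.012, -0.707, 0.707, -0.013]
ft_force: [-0.0, 0.1, -4.1]
opening: 0.0191
```

>>> arm_command(moves=[{"x": 0,"y": 0.001,"z": 0,"wx": 0,"wy": 0,"wz": 0},{"x": 0,"y": 0.001,"z": 0,"wx": 0,"wy": 0,"wz": 0},{"x": 0,"y": 0,"z": 0,"wx": 0,"wy": 0,"wz": 0},{"x": 0,"y": 0,"z": 0,"wx": 0,"wy": 0,"wz": 0}])

```text
time_s: 39.38
position: [0.507, -0.3344, 0.0481]
eef_rot: [0.012, -0.707, 0.707, -0.013]
ft_force: [-1.9, 1.2, 3.0]
opening: 0.0196
```

>>> arm_command(moves=[{"x": 0,"y": 0,"z": 0,"wx": 0,"wy": 0,"wz": 0},{"x": 0,"y": 0,"z": 0,"wx": 0,"wy": 0,"wz": 0},{"x": 0,"y": 0,"z": 0,"wx": 0,"wy": 0,"wz": 0},{"x": 0,"y": 0,"z": 0,"wx": 0,"wy": 0,"wz": 0},{"x": 0,"y": 0,"z": 0,"wx": 0,"wy": 0,"wz": 0},{"x": 0,"y": -0.015,"z": 0,"wx": 0,"wy": 0,"wz": 0},{"x": 0,"y": -0.04,"z": 0,"wx": 0,"wy": 0,"wz": 0},{"x": 0,"y": -0.04,"z": 0,"wx": 0,"wy": 0,"wz": 0},{"x": 0,"y": -0.04,"z": 0,"wx": 0,"wy": 0,"wz": 0},{"x": 0,"y": -0.03,"z": 0,"wx": 0,"wy": 0,"wz": 0}], hand=0.55)

```text
time_s: 40.22
position: [0.5074, -0.3346, 0.2156]
eef_rot: [0.011, -0.706, 0.708, -0.013]
ft_force: [0.4, -1.2, -0.4]
opening: 0.0483
```

Run:
```python
from h import *
go(.60,.15,.22,-30)
snap('top','top2')
```

```text
n=13 x=-0.0252 y=-0.0003 z=-0.0305 wy=-0.0778  | from [ 0.5074 -0.3346  0.2156] yaw -88.0 tilt [ 0.003  1.    -0.002]
```

Run:
```python
from h import *
f=lambda u,v,z:px('w1',u/1.4-.15,v/1.4-.15,z)[:2]
ax=lambda d:np.degrees(np.arctan2(d[1],d[0]))
a,b=f(597,166,.074),f(609,187,.074);e=f(627,213,.074);c=f(585,187,.042);r=f(526,197,.03)
print('ptr',a,b,'otherend',e,'disc',c,'red',r);print('ptr dir',ax(a-b),ax(a-e),'off dir',ax(r-c), 'mid',(a+e)/2)
im=cv2.imread('pics/w1_raw.png')[60:200,350:470]
b2=cv2.imread('pics/top2_raw.png')[165:290,270:460]
A=cv2.convertScaleAbs(cv2.resize(im,None,fx=3.3,fy=3.3,interpolation=cv2.INTER_CUBIC),alpha=1.5);B=cv2.convertScaleAbs(cv2.resize(b2,None,fx=2,fy=2,interpolation=cv2.INTER_CUBIC),alpha=1.5)
cv2.imwrite('pics/k.png',np.hstack([A,np.pad(B,((0,A.shape[0]-B.shape[0]),(0,0),(0,0)))]))
```

```text
ptr [0.6405192  0.22653322] [0.64496916 0.21261303] otherend [0.65240353 0.19436925] disc [0.64300994 0.21088181] red [0.60784952 0.21409764]
ptr dir 107.72785702464175 110.2788774672678 off dir 174.77416712624137 mid [0.64646137 0.21045124]
```

View pics/k.png

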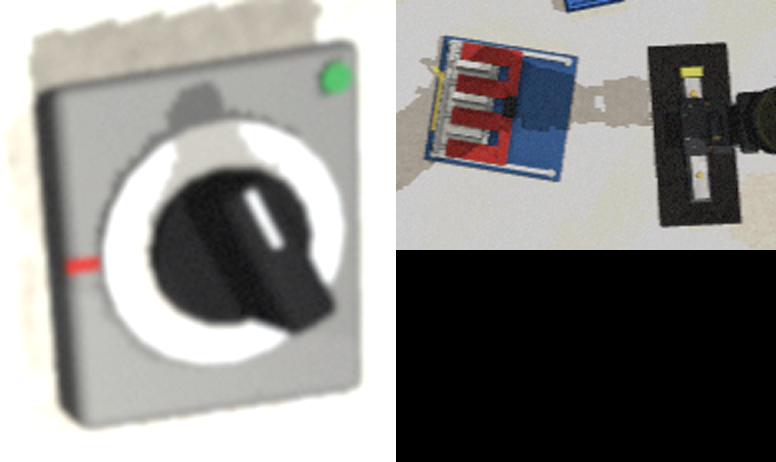

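The file lies flat on the mat, with the gripper still above it. The knob pointer direction is about 109° and off about 175°, so I'll take a close look before grasping.

Run:
```python
from h import *
go(.664,.154,.20,19,n=17)
```

```text
n=17 x=-0.0329 y=0.0012 z=-0.0121 wy=-0.1099  | from [ 0.5101 -0.3363  0.2209] yaw -88.0 tilt [ 0.011  1.    -0.007]
```

>>> arm_command(moves=[{"x": -0.0329,"y": 0.0012,"z": -0.0121,"wx": 0,"wy": -0.1099,"wz": 0},{"x": -0.0329,"y": 0.0012,"z": -0.0121,"wx": 0,"wy": -0.1099,"wz": 0},{"x": -0.0329,"y": 0.0012,"z": -0.0121,"wx": 0,"wy": -0.1099,"wz": 0},{"x": -0.0329,"y": 0.0012,"z": -0.0121,"wx": 0,"wy": -0.1099,"wz": 0},{"x": -0.0329,"y": 0.0012,"z": -0.0121,"wx": 0,"wy": -0.1099,"wz": 0},{"x": -0.0329,"y": 0.0012,"z": -0.0121,"wx": 0,"wy": -0.1099,"wz": 0},{"x": -0.0329,"y": 0.0012,"z": -0.0121,"wx": 0,"wy": -0.1099,"wz": 0},{"x": -0.0329,"y": 0.0012,"z": -0.0121,"wx": 0,"wy": -0.1099,"wz": 0},{"x": -0.0329,"y": 0.0012,"z": -0.0121,"wx": 0,"wy": -0.1099,"wz": 0}])

```text
time_s: 41.02
position: [0.7127, -0.1101, 0.2008]
eef_rot: [0.348, -0.615, 0.616, -0.348]
ft_force: [1.3, 0.1, -0.1]
opening: 0.0487
```

>>> arm_command(moves=[{"x": -0.0329,"y": 0.0012,"z": -0.0121,"wx": 0,"wy": -0.1099,"wz": 0},{"x": -0.0329,"y": 0.0012,"z": -0.0121,"wx": 0,"wy": -0.1099,"wz": 0},{"x": -0.0329,"y": 0.0012,"z": -0.0121,"wx": 0,"wy": -0.1099,"wz": 0},{"x": -0.0329,"y": 0.0012,"z": -0.0121,"wx": 0,"wy": -0.1099,"wz": 0},{"x": -0.0329,"y": 0.0012,"z": -0.0121,"wx": 0,"wy": -0.1099,"wz": 0},{"x": -0.0329,"y": 0.0012,"z": -0.0121,"wx": 0,"wy": -0.1099,"wz": 0},{"x": -0.0329,"y": 0.0012,"z": -0.0121,"wx": 0,"wy": -0.1099,"wz": 0},{"x": -0.0329,"y": 0.0012,"z": -0.0121,"wx": 0,"wy": -0.1099,"wz": 0}])

```text
time_s: 41.68
position: [0.6598, 0.1574, 0.1914]
eef_rot: [-0.577, 0.409, -0.409, 0.577]
ft_force: [-0.1, -0.4, -0.4]
opening: 0.0484
```

>>> arm_command(moves=[{"x": 0,"y": 0,"z": 0,"wx": 0,"wy": 0,"wz": 0},{"x": 0,"y": 0,"z": 0,"wx": 0,"wy": 0,"wz": 0},{"x": 0,"y": 0,"z": 0,"wx": 0,"wy": 0,"wz": 0},{"x": 0,"y": 0,"z": 0,"wx": 0,"wy": 0,"wz": 0}])

```text
time_s: 42.02
position: [0.6612, 0.1533, 0.1916]
eef_rot: [0.576, -0.411, 0.412, -0.575]
ft_force: [0.3, 0.4, -1.1]
opening: 0.0484
```

Run:
```python
from h import *
snap('wrist','w7',(150,40,400,270),2.4)
print(ctrl.observe()['joint_positions'].round(2));go(.644,.2105,.14,19)
```

```text
[-0.03  0.88 -0.54  1.44  0.51  0.96 -0.37]
n=3 x=-0.0199 y=0.0172 z=0.0007 wy=-0.0008  | from [0.6613 0.1532 0.1917] yaw 18.9 tilt [-0.002  1.     0.   ]
```

View pics/w7.png

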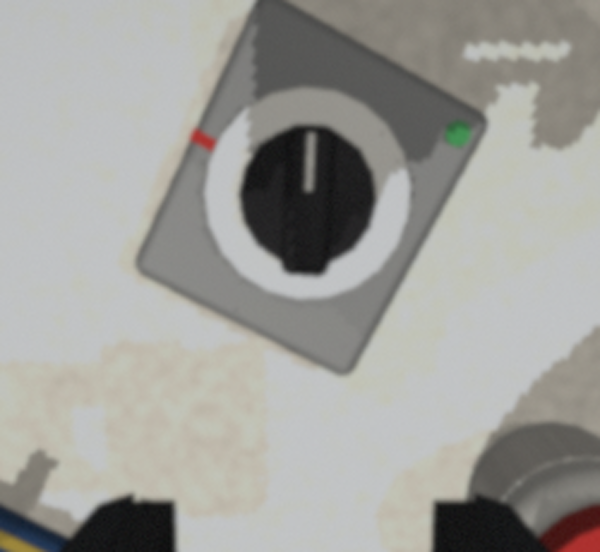

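The pointer runs (312,133)→(308,192), the bar centre is near (309,198) and the red off mark is at (203,140).

Run:
```python
from h import *
f=lambda u,v,z:px('w7',u/2.4+150-.3,v/2.4+40-.3,z)[:2]
ax=lambda d:np.degrees(np.arctan2(d[1],d[0]))
a,b=f(312,133,.074),f(308,192,.074);t,e=f(312,126,.074),f(306,262,.074);c=f(307,193,.042);r=f(203,140,.03)
print('ptr',ax(a-b),ax(t-e),np.linalg.norm(t-e),'mid',(t+e)/2,'disc',c,'off',ax(r-c),'jar',px('top0',367/1.4,197/1.4,.09))
go(*c,.14,ax(t-e)-90,n=4)
```

```text
ptr 104.99337585411712 106.40616555638418 0.03723495230201511 mid [0.644148  0.2112311] disc [0.64391838 0.2106147 ] off 173.14881372275838 jar [0.77092825 0.12639209 0.09      ]
n=4 x=-0.0150 y=0.0129 z=0.0003 wy=0.0108  | from [0.6613 0.1532 0.1917] yaw 18.9 tilt [-0.002  1.     0.   ]
```

>>> arm_command(moves=[{"x": -0.015,"y": 0.0129,"z": 0.0003,"wx": 0,"wy": 0.0108,"wz": 0},{"x": -0.015,"y": 0.0129,"z": 0.0003,"wx": 0,"wy": 0.0108,"wz": 0},{"x": -0.015,"y": 0.0129,"z": 0.0003,"wx": 0,"wy": 0.0108,"wz": 0},{"x": -0.015,"y": 0.0129,"z": 0.0003,"wx": 0,"wy": 0.0108,"wz": 0},{"x": 0,"y": 0,"z": 0,"wx": 0,"wy": 0,"wz": 0},{"x": 0,"y": 0,"z": 0,"wx": 0,"wy": 0,"wz": 0},{"x": 0,"y": 0,"z": 0,"wx": 0,"wy": 0,"wz": 0},{"x": 0,"y": 0,"z": 0,"wx": 0,"wy": 0,"wz": 0}])

```text
time_s: 42.73
position: [0.6443, 0.2108, 0.1413]
eef_rot: [-0.566, 0.423, -0.424, 0.567]
ft_force: [0.2, 0.5, 0.0]
opening: 0.0487
```

Run:
```python
from h import *
go(.644,.211,.068,16.2,n=5)
```

```text
n=5 x=-0.0001 y=0.0147 z=-0.0001 wy=0.0008  | from [0.6443 0.2108 0.1413] yaw 16.4 tilt [-0.001  1.    -0.002]
```

>>> arm_command(moves=[{"x": 0,"y": 0.0147,"z": 0,"wx": 0,"wy": 0,"wz": 0},{"x": 0,"y": 0.0147,"z": 0,"wx": 0,"wy": 0,"wz": 0},{"x": 0,"y": 0.0147,"z": 0,"wx": 0,"wy": 0,"wz": 0},{"x": 0,"y": 0.0147,"z": 0,"wx": 0,"wy": 0,"wz": 0},{"x": 0,"y": 0.0147,"z": 0,"wx": 0,"wy": 0,"wz": 0},{"x": 0,"y": 0,"z": 0,"wx": 0,"wy": 0,"wz": 0},{"x": 0,"y": 0,"z": 0,"wx": 0,"wy": 0,"wz": 0}])

```text
time_s: 43.32
position: [0.642, 0.2126, 0.0652]
eef_rot: [0.568, -0.423, 0.422, -0.566]
ft_force: [1.0, 0.3, 0.6]
opening: 0.0486
```

>>> arm_command(moves=[{"x": 0,"y": 0,"z": 0,"wx": 0,"wy": 0,"wz": 0},{"x": 0,"y": 0,"z": 0,"wx": 0,"wy": 0,"wz": 0},{"x": 0,"y": 0,"z": 0,"wx": 0,"wy": 0,"wz": 0},{"x": 0,"y": 0,"z": 0,"wx": 0,"wy": 0,"wz": 0},{"x": 0,"y": 0,"z": 0,"wx": 0,"wy": 0,"wz": 0},{"x": 0,"y": 0,"z": 0,"wx": 0,"wy": 0,"wz": 0}], hand=0, newtons=20)

```text
time_s: 43.82
position: [0.6424, 0.2127, 0.0674]
eef_rot: [0.567, -0.423, 0.423, -0.567]
ft_force: [-2.5, -1.1, 2.3]
opening: 0.014
```

>>> arm_command(moves=[{"x": 0,"y": 0,"z": 0,"wx": 0,"wy": -0.1,"wz": 0},{"x": 0,"y": 0,"z": 0,"wx": 0,"wy": -0.11,"wz": 0},{"x": 0,"y": 0,"z": 0,"wx": 0,"wy": -0.11,"wz": 0},{"x": 0,"y": 0,"z": 0,"wx": 0,"wy": -0.11,"wz": 0},{"x": 0,"y": 0,"z": 0,"wx": 0,"wy": -0.11,"wz": 0},{"x": 0,"y": 0,"z": 0,"wx": 0,"wy": -0.11,"wz": 0},{"x": 0,"y": 0,"z": 0,"wx": 0,"wy": -0.11,"wz": 0},{"x": 0,"y": 0,"z": 0,"wx": 0,"wy": -0.11,"wz": 0},{"x": 0,"y": 0,"z": 0,"wx": 0,"wy": -0.11,"wz": 0},{"x": 0,"y": 0,"z": 0,"wx": 0,"wy": -0.11,"wz": 0}])

```text
time_s: 44.65
position: [0.6403, 0.2104, 0.0673]
eef_rot: [0.706, -0.067, 0.064, -0.702]
ft_force: [-9.4, -5.6, 10.7]
opening: 0.0141
```

>>> arm_command(moves=[{"x": 0,"y": 0,"z": 0,"wx": 0,"wy": -0.05,"wz": 0},{"x": 0,"y": 0,"z": 0,"wx": 0,"wy": -0.04,"wz": 0},{"x": 0,"y": 0,"z": 0,"wx": 0,"wy": -0.02,"wz": 0},{"x": 0,"y": 0,"z": 0,"wx": 0,"wy": 0,"wz": 0},{"x": 0,"y": 0,"z": 0,"wx": 0,"wy": 0,"wz": 0}])

```text
time_s: 45.07
position: [0.6405, 0.2102, 0.0673]
eef_rot: [0.709, -0.031, 0.028, -0.704]
ft_force: [-7.8, -5.0, 10.3]
opening: 0.0144
```

Run:
```python
from h import *
s=ctrl.observe();print(s['moment'],s['ft_force'],s['opening']);go(.644,.211,.068,83)
```

```text
[-1.00760911  1.46228757 -0.43588661] [-7.75764182 -4.9614153  10.274057  ] 0.014437829002032589
n=1 x=0.0034 y=-0.0007 z=0.0011 wy=0.0390  | from [0.6405 0.2102 0.0673] yaw 85.2 tilt [0.005 1.    0.006]
```

>>> arm_command(moves=[{"x": 0,"y": 0,"z": 0,"wx": 0,"wy": -0.04,"wz": 0},{"x": 0,"y": 0,"z": 0,"wx": 0,"wy": -0.03,"wz": 0},{"x": 0,"y": 0,"z": 0,"wx": 0,"wy": 0,"wz": 0},{"x": 0,"y": 0,"z": 0,"wx": 0,"wy": 0,"wz": 0}])

```text
time_s: 45.4
position: [0.6407, 0.2102, 0.0672]
eef_rot: [0.709, -0.007, 0.003, -0.705]
ft_force: [-7.3, -5.1, 8.5]
opening: 0.0154
```

Run:
```python
from h import *
s=ctrl.observe();print(s['moment'],s['ft_force'],s['opening']);go(.644,.211,.068,83)
```

```text
[-0.98644825  1.35756517 -0.59803818] [-7.32538393 -5.09400534  8.51419524] 0.015418525503548261
n=1 x=0.0033 y=-0.0008 z=0.0009 wy=0.1084  | from [0.6407 0.2102 0.0672] yaw 89.2 tilt [0.005 1.    0.006]
```

The opening grew while the tool turned on, so the bar is slipping in the jaws and the knob is at its stop. Release, retreat and check.

>>> arm_command(moves=[{"x": 0,"y": 0,"z": 0,"wx": 0,"wy": 0,"wz": 0},{"x": 0,"y": 0,"z": 0,"wx": 0,"wy": 0,"wz": 0},{"x": 0,"y": 0,"z": 0,"wx": 0,"wy": 0,"wz": 0},{"x": 0,"y": 0,"z": 0,"wx": 0,"wy": 0,"wz": 0},{"x": 0,"y": -0.02,"z": 0,"wx": 0,"wy": 0,"wz": 0},{"x": 0,"y": -0.04,"z": 0,"wx": 0,"wy": 0,"wz": 0},{"x": 0,"y": -0.04,"z": 0,"wx": 0,"wy": 0,"wz": 0},{"x": 0,"y": -0.04,"z": 0,"wx": 0,"wy": 0,"wz": 0},{"x": 0,"y": -0.04,"z": 0,"wx": 0,"wy": 0,"wz": 0}], hand=0.6)

```text
time_s: 46.15
position: [0.6426, 0.2131, 0.2487]
eef_rot: [-0.707, 0.004, -0.004, 0.707]
ft_force: [0.5, -0.5, -0.1]
opening: 0.053
```

Run:
```python
from h import *
go(.48,.20,.25,60,n=5)
```

```text
n=5 x=-0.0315 y=-0.0003 z=-0.0096 wy=0.1026  | from [0.6426 0.2131 0.2487] yaw 89.4 tilt [ 0.     1.    -0.001]
```

>>> arm_command(moves=[{"x": -0.0315,"y": 0,"z": -0.0096,"wx": 0,"wy": 0.1026,"wz": 0},{"x": -0.0315,"y": 0,"z": -0.0096,"wx": 0,"wy": 0.1026,"wz": 0},{"x": -0.0315,"y": 0,"z": -0.0096,"wx": 0,"wy": 0.1026,"wz": 0},{"x": -0.0315,"y": 0,"z": -0.0096,"wx": 0,"wy": 0.1026,"wz": 0},{"x": -0.0315,"y": 0,"z": -0.0096,"wx": 0,"wy": 0.1026,"wz": 0},{"x": 0,"y": 0,"z": 0,"wx": 0,"wy": 0,"wz": 0},{"x": 0,"y": 0,"z": 0,"wx": 0,"wy": 0,"wz": 0},{"x": 0,"y": 0,"z": 0,"wx": 0,"wy": 0,"wz": 0}])

```text
time_s: 46.82
position: [0.4815, 0.2003, 0.2473]
eef_rot: [-0.683, 0.182, -0.183, 0.683]
ft_force: [-0.7, -0.4, -0.2]
opening: 0.0529
```

Run:
```python
from h import *
snap('top','top3')
im=cv2.imread('pics/top3_raw.png')[115:285,140:460]
cv2.imwrite('pics/fin.png',cv2.convertScaleAbs(cv2.resize(im,None,fx=2.5,fy=2.5,interpolation=cv2.INTER_CUBIC),alpha=1.6))
```

```text
(no output)
```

View pics/fin.png

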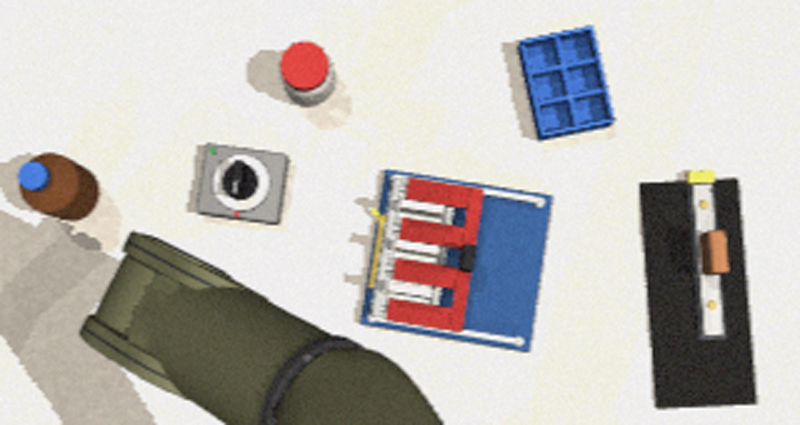

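The knock happened: the file has shifted forward and its yellow tip now sticks past the mat's edge. I'll re-grip and recentre it. Everything else is in order, and the knob pointer points to the red mark.

Run:
```python
from h import *
f=lambda u,v,z:px('top3',u/2.5+140-.3,v/2.5+115-.3,z)[:2]
ax=lambda d:np.degrees(np.arctan2(d[1],d[0]))
a,b=f(703.5,204,.016),f(711,304,.016);print('dots',a,b,(a+b)/2,ax(a-b),np.linalg.norm(a-b),'grip',f(714,252,.064))
y,e=f(701,172,.01),f(713,338,.01);print('ends',y,e,(y+e)/2,ax(y-e),np.linalg.norm(y-e))
# detect dots precisely
im=cv2.imread('pics/top3_raw.png');hsv=cv2.cvtColor(im,cv2.COLOR_BGR2HSV)[170:260,400:440]
m=cv2.inRange(hsv,(12,60,60),(35,255,255));n,l,s,c=cv2.connectedComponentsWithStats(m)
for i in range(1,n): print(s[i][4],c[i]+[400,170],px('top3',*(c[i]+[400,170]),.016)[:2])
go(.54,-.345,.25,-88)
```

```text
dots [ 0.61106759 -0.34215479] [ 0.4919671  -0.34589835] [ 0.55151734 -0.34402657] 1.8003242335057175 0.11915930552115292 grip [ 0.55021174 -0.33849806]
ends [ 0.65048565 -0.3424726 ] [ 0.45194065 -0.3481869 ] [ 0.55121315 -0.34532975] 1.6485676203425446 0.19862721161932237
61 [419.45901639 185.32786885] [ 0.6441605 -0.3386889]
10 [421.  196.2] [ 0.61137211 -0.34187164]
112 [427.02678571 215.19642857] [ 0.55435103 -0.35721267]
1 [420. 215.] [ 0.55521452 -0.33653997]
12 [424.5 236.5] [ 0.49136339 -0.34704544]
n=22 x=0.0320 y=-0.0001 z=0.0096 wy=0.1174  | from [0.4819 0.2001 0.247 ] yaw 59.9 tilt [-0.001  1.    -0.001]
```

Run:
```python
from h import *
go(.482,.2,.25,-10,n=10,wmax=7)
go(.5524,-.3442,.17,-88,n=15,state=(.482,.2,.25,-10))
```

```text
n=10 x=0.0000 y=-0.0003 z=0.0000 wy=0.1221  | from [0.4819 0.2001 0.247 ] yaw 59.9 tilt [-0.001  1.    -0.001]
n=15 x=0.0234 y=0.0053 z=0.0319 wy=0.0908  | from [0.482 0.2   0.25 ] yaw -10.0 tilt None
```

>>> arm_command(moves=[{"x": 0,"y": 0,"z": 0,"wx": 0,"wy": 0.122,"wz": 0},{"x": 0,"y": 0,"z": 0,"wx": 0,"wy": 0.122,"wz": 0},{"x": 0,"y": 0,"z": 0,"wx": 0,"wy": 0.122,"wz": 0},{"x": 0,"y": 0,"z": 0,"wx": 0,"wy": 0.122,"wz": 0},{"x": 0,"y": 0,"z": 0,"wx": 0,"wy": 0.122,"wz": 0},{"x": 0,"y": 0,"z": 0,"wx": 0,"wy": 0.122,"wz": 0},{"x": 0,"y": 0,"z": 0,"wx": 0,"wy": 0.122,"wz": 0},{"x": 0,"y": 0,"z": 0,"wx": 0,"wy": 0.122,"wz": 0},{"x": 0,"y": 0,"z": 0,"wx": 0,"wy": 0.122,"wz": 0},{"x": 0,"y": 0,"z": 0,"wx": 0,"wy": 0.122,"wz": 0}])

```text
time_s: 47.7
position: [0.482, 0.2, 0.2466]
eef_rot: [-0.453, 0.543, -0.543, 0.453]
ft_force: [0.4, -0.0, 1.0]
opening: 0.0529
```

>>> arm_command(moves=[{"x": 0.0234,"y": 0.0053,"z": 0.0319,"wx": 0,"wy": 0.0908,"wz": 0},{"x": 0.0234,"y": 0.0053,"z": 0.0319,"wx": 0,"wy": 0.0908,"wz": 0},{"x": 0.0234,"y": 0.0053,"z": 0.0319,"wx": 0,"wy": 0.0908,"wz": 0},{"x": 0.0234,"y": 0.0053,"z": 0.0319,"wx": 0,"wy": 0.0908,"wz": 0},{"x": 0.0234,"y": 0.0053,"z": 0.0319,"wx": 0,"wy": 0.0908,"wz": 0},{"x": 0.0234,"y": 0.0053,"z": 0.0319,"wx": 0,"wy": 0.0908,"wz": 0},{"x": 0.0234,"y": 0.0053,"z": 0.0319,"wx": 0,"wy": 0.0908,"wz": 0},{"x": 0.0234,"y": 0.0053,"z": 0.0319,"wx": 0,"wy": 0.0908,"wz": 0}])

```text
time_s: 48.37
position: [0.6164, -0.0819, 0.2037]
eef_rot: [0.231, -0.668, 0.668, -0.232]
ft_force: [-0.1, 0.2, -0.9]
opening: 0.0527
```

Run:
```python
from h import *
go(.5524,-.3442,.17,-88,n=7)
```

```text
n=7 x=0.0233 y=0.0048 z=0.0316 wy=0.0902  | from [ 0.6164 -0.0819  0.2037] yaw -51.8 tilt [ 0.002  1.    -0.001]
```

>>> arm_command(moves=[{"x": 0.0233,"y": 0.0048,"z": 0.0316,"wx": 0,"wy": 0.0902,"wz": 0},{"x": 0.0233,"y": 0.0048,"z": 0.0316,"wx": 0,"wy": 0.0902,"wz": 0},{"x": 0.0233,"y": 0.0048,"z": 0.0316,"wx": 0,"wy": 0.0902,"wz": 0},{"x": 0.0233,"y": 0.0048,"z": 0.0316,"wx": 0,"wy": 0.0902,"wz": 0},{"x": 0.0233,"y": 0.0048,"z": 0.0316,"wx": 0,"wy": 0.0902,"wz": 0},{"x": 0.0233,"y": 0.0048,"z": 0.0316,"wx": 0,"wy": 0.0902,"wz": 0},{"x": 0,"y": 0,"z": 0,"wx": 0,"wy": 0,"wz": 0},{"x": 0,"y": 0,"z": 0,"wx": 0,"wy": 0,"wz": 0},{"x": 0,"y": 0,"z": 0,"wx": 0,"wy": 0,"wz": 0},{"x": 0,"y": 0,"z": 0,"wx": 0,"wy": 0,"wz": 0}])

```text
time_s: 49.2
position: [0.5717, -0.3065, 0.1755]
eef_rot: [-0.046, 0.706, -0.705, 0.047]
ft_force: [0.9, 1.2, 1.0]
opening: 0.0528
```

Run:
```python
from h import *
go(.5514,-.3442,.11,-88,n=3)
```

```text
n=3 x=0.0080 y=0.0218 z=0.0118 wy=0.0326  | from [ 0.5717 -0.3065  0.1755] yaw -82.4 tilt [0.001 1.    0.001]
```

>>> arm_command(moves=[{"x": 0.008,"y": 0.0218,"z": 0.0118,"wx": 0,"wy": 0.0326,"wz": 0},{"x": 0.008,"y": 0.0218,"z": 0.0118,"wx": 0,"wy": 0.0326,"wz": 0},{"x": 0.008,"y": 0.0218,"z": 0.0118,"wx": 0,"wy": 0.0326,"wz": 0},{"x": 0,"y": 0,"z": 0,"wx": 0,"wy": 0,"wz": 0},{"x": 0,"y": 0,"z": 0,"wx": 0,"wy": 0,"wz": 0},{"x": 0,"y": 0,"z": 0,"wx": 0,"wy": 0,"wz": 0},{"x": 0,"y": 0,"z": 0,"wx": 0,"wy": 0,"wz": 0}])

```text
time_s: 49.78
position: [0.5523, -0.344, 0.112]
eef_rot: [0.011, -0.707, 0.707, -0.014]
ft_force: [-1.5, 0.4, -0.1]
opening: 0.0526
```

Run:
```python
from h import *
go(.5514,-.3442,.05,-88,n=4)
```

```text
n=4 x=0.0002 y=0.0155 z=0.0000 wy=0.0001  | from [ 0.5523 -0.344   0.112 ] yaw -88.0 tilt [ 0.004  1.    -0.   ]
```

>>> arm_command(moves=[{"x": 0,"y": 0.0155,"z": 0,"wx": 0,"wy": 0,"wz": 0},{"x": 0,"y": 0.0155,"z": 0,"wx": 0,"wy": 0,"wz": 0},{"x": 0,"y": 0.0155,"z": 0,"wx": 0,"wy": 0,"wz": 0},{"x": 0,"y": 0.0155,"z": 0,"wx": 0,"wy": 0,"wz": 0},{"x": 0,"y": 0,"z": 0,"wx": 0,"wy": 0,"wz": 0},{"x": 0,"y": 0,"z": 0,"wx": 0,"wy": 0,"wz": 0},{"x": 0,"y": 0,"z": 0,"wx": 0,"wy": 0,"wz": 0}])

```text
time_s: 50.37
position: [0.5508, -0.3456, 0.0493]
eef_rot: [0.011, -0.707, 0.707, -0.012]
ft_force: [-0.5, 0.4, 0.3]
opening: 0.0526
```

>>> arm_command(moves=[{"x": 0,"y": 0,"z": 0,"wx": 0,"wy": 0,"wz": 0},{"x": 0,"y": 0,"z": 0,"wx": 0,"wy": 0,"wz": 0},{"x": 0,"y": 0,"z": 0,"wx": 0,"wy": 0,"wz": 0},{"x": 0,"y": 0,"z": 0,"wx": 0,"wy": 0,"wz": 0},{"x": 0,"y": 0,"z": 0,"wx": 0,"wy": 0,"wz": 0},{"x": 0,"y": 0,"z": 0,"wx": 0,"wy": 0,"wz": 0}], hand=0, newtons=45)

```text
time_s: 50.87
position: [0.5499, -0.3452, 0.0486]
eef_rot: [-0.011, 0.707, -0.707, 0.011]
ft_force: [-0.0, 0.2, 1.7]
opening: 0.0196
```

Run:
```python
from h import *
s=ctrl.observe();print(s['opening'],s['position'],s['ft_force']);go(.507,-.334,s['position'][2],-88,n=4)
```

```text
0.019598128726253484 [ 0.5499467  -0.34518714  0.04855733] [-0.03787105  0.1945016   1.72901444]
n=4 x=0.0106 y=0.0000 z=-0.0032 wy=-0.0007  | from [ 0.5499 -0.3452  0.0486] yaw -88.2 tilt [0. 1. 0.]
```

>>> arm_command(moves=[{"x": 0,"y": -0.015,"z": 0,"wx": 0,"wy": 0,"wz": 0},{"x": 0,"y": -0.015,"z": 0,"wx": 0,"wy": 0,"wz": 0},{"x": 0.0106,"y": 0,"z": -0.0032,"wx": 0,"wy": 0,"wz": 0},{"x": 0.0106,"y": 0,"z": -0.0032,"wx": 0,"wy": 0,"wz": 0},{"x": 0.0106,"y": 0,"z": -0.0032,"wx": 0,"wy": 0,"wz": 0},{"x": 0.0106,"y": 0,"z": -0.0032,"wx": 0,"wy": 0,"wz": 0},{"x": 0,"y": 0,"z": 0,"wx": 0,"wy": 0,"wz": 0},{"x": 0,"y": 0,"z": 0,"wx": 0,"wy": 0,"wz": 0},{"x": 0,"y": 0.014,"z": 0,"wx": 0,"wy": 0,"wz": 0},{"x": 0,"y": 0.012,"z": 0,"wx": 0,"wy": 0,"wz": 0}])

```text
time_s: 51.7
position: [0.5088, -0.3347, 0.0522]
eef_rot: [0.01, -0.706, 0.708, -0.013]
ft_force: [0.6, -0.2, -4.2]
opening: 0.0199
```

>>> arm_command(moves=[{"x": 0,"y": 0.001,"z": 0,"wx": 0,"wy": 0,"wz": 0},{"x": 0,"y": 0.001,"z": 0,"wx": 0,"wy": 0,"wz": 0},{"x": 0,"y": 0.001,"z": 0,"wx": 0,"wy": 0,"wz": 0},{"x": 0,"y": 0,"z": 0,"wx": 0,"wy": 0,"wz": 0},{"x": 0,"y": 0,"z": 0,"wx": 0,"wy": 0,"wz": 0},{"x": 0,"y": 0,"z": 0,"wx": 0,"wy": 0,"wz": 0}])

```text
time_s: 52.2
position: [0.5072, -0.3342, 0.0496]
eef_rot: [0.011, -0.707, 0.707, -0.011]
ft_force: [-0.9, -0.1, -4.7]
opening: 0.0196
```

>>> arm_command(moves=[{"x": 0,"y": 0.001,"z": 0,"wx": 0,"wy": 0,"wz": 0},{"x": 0,"y": 0.001,"z": 0,"wx": 0,"wy": 0,"wz": 0},{"x": 0,"y": 0,"z": 0,"wx": 0,"wy": 0,"wz": 0},{"x": 0,"y": 0,"z": 0,"wx": 0,"wy": 0,"wz": 0}])

```text
time_s: 52.53
position: [0.5073, -0.3343, 0.0485]
eef_rot: [0.011, -0.707, 0.707, -0.012]
ft_force: [-2.0, 1.0, 5.8]
opening: 0.0196
```

>>> arm_command(moves=[{"x": 0,"y": 0,"z": 0,"wx": 0,"wy": 0,"wz": 0},{"x": 0,"y": 0,"z": 0,"wx": 0,"wy": 0,"wz": 0},{"x": 0,"y": 0,"z": 0,"wx": 0,"wy": 0,"wz": 0},{"x": 0,"y": 0,"z": 0,"wx": 0,"wy": 0,"wz": 0},{"x": 0,"y": 0,"z": 0,"wx": 0,"wy": 0,"wz": 0},{"x": 0,"y": -0.015,"z": 0,"wx": 0,"wy": 0,"wz": 0},{"x": 0,"y": -0.04,"z": 0,"wx": 0,"wy": 0,"wz": 0},{"x": 0,"y": -0.04,"z": 0,"wx": 0,"wy": 0,"wz": 0},{"x": 0,"y": -0.04,"z": 0,"wx": 0,"wy": 0,"wz": 0},{"x": 0,"y": -0.04,"z": 0,"wx": 0,"wy": 0,"wz": 0}], hand=0.55)

```text
time_s: 53.37
position: [0.5067, -0.3339, 0.224]
eef_rot: [-0.011, 0.707, -0.707, 0.011]
ft_force: [1.2, -0.9, -0.2]
opening: 0.0483
```

Run:
```python
from h import *
go(.42,-.2,.26,-88,n=5)
```

```text
n=5 x=0.0164 y=-0.0072 z=-0.0273 wy=-0.0006  | from [ 0.5067 -0.3339  0.224 ] yaw -88.2 tilt [-0.  1.  0.]
```

>>> arm_command(moves=[{"x": 0.0164,"y": -0.0072,"z": -0.0273,"wx": 0,"wy": 0,"wz": 0},{"x": 0.0164,"y": -0.0072,"z": -0.0273,"wx": 0,"wy": 0,"wz": 0},{"x": 0.0164,"y": -0.0072,"z": -0.0273,"wx": 0,"wy": 0,"wz": 0},{"x": 0.0164,"y": -0.0072,"z": -0.0273,"wx": 0,"wy": 0,"wz": 0},{"x": 0.0164,"y": -0.0072,"z": -0.0273,"wx": 0,"wy": 0,"wz": 0},{"x": 0,"y": 0,"z": 0,"wx": 0,"wy": 0,"wz": 0},{"x": 0,"y": 0,"z": 0,"wx": 0,"wy": 0,"wz": 0},{"x": 0,"y": 0,"z": 0,"wx": 0,"wy": 0,"wz": 0}])

```text
time_s: 54.03
position: [0.4214, -0.2009, 0.2585]
eef_rot: [0.011, -0.707, 0.707, -0.012]
ft_force: [0.1, -0.1, -0.4]
opening: 0.0484
```

Run:
```python
from h import *
snap('top','top4')
im=cv2.imread('pics/top4_raw.png');A=cv2.resize(im[115:285,200:460],None,fx=2.2,fy=2.2,interpolation=cv2.INTER_CUBIC)
B=cv2.resize(im[165:215,210:265],None,fx=4,fy=4,interpolation=cv2.INTER_CUBIC)
B=np.pad(B,((0,A.shape[0]-B.shape[0]),(0,0),(0,0)))
cv2.imwrite('pics/fin2.png',cv2.convertScaleAbs(np.hstack([A,B]),alpha=1.6))
```

```text
(no output)
```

View pics/fin2.png

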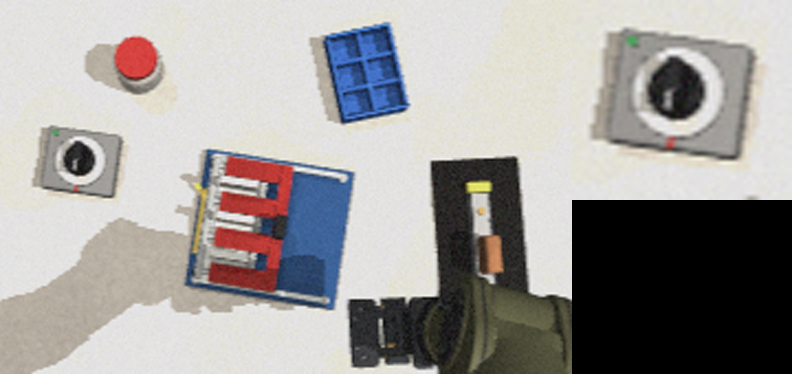

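Run:
```python
from h import *
im=cv2.cvtColor(cv2.imread('pics/top4_raw.png'),cv2.COLOR_BGR2GRAY)
c=proj('top4',[.644,.211,.074]);print(c)
u,v=np.round(c).astype(int);print(im[v-7:v+10,u-9:u+9])
for a in (173,150,130): print(a,[proj('top4',[.644+r*np.cos(np.radians(a)),.211+r*np.sin(np.radians(a)),.074]).round(1) for r in (.005,.018)])
```

```text
[233.69411693 185.50037374]
[[ 92  92  86  76  97 110 125 141 114  52  48  61 111 140 141 141 141 140]
 [ 95  92  85  93 112 109 109 100  68  32  30  27  39 101 139 141 142 143]
 [ 92  97 106 111 110 110  92  52  23  21  31  28  24  24  58 112 141 143]
 [ 94 107 120 110 108  92  52  18  29  33  31  29  21  19  22  59 110 140]
 [ 91 114 129 111  95  50  19  21  22  31  29  26  22  15  19  31  56 113]
 [ 95 131 129 111  87  17  23  29  27  28  32  28  16  17  13  21  25  98]
 [105 140 130  99  69  24  30  24  27  32  29  28  17  14  25  16  28  61]
 [113 140 129  89  37  29  18  24  30  27  32  30  23  10  21  18  30  41]
 [112 141 129  90  30  24  24  20  42  60  48  24  18  19  22  24  25  27]
 [115 130 107  91  31  17  22  28  80  89  27  13  21  12  23  26  33  30]
 [112 129 111  93  51  13  20  25  70  78  29  21  17  18  30  28  32  43]
 [108 130 111  94  50  21  27  23  84  89  24  18  17  21  25  29  29  79]
 [ 99 123 109 113  95  50  22  43  79  80  22  14  15  24  26  21  24 100]
 [ 86 107 109 110 101  69  32  21  42  45  25  13  16  19  20  30  80 123]
 [ 93 117 139 140 130 109  90  36  16  15  14  23  15  21  29  77 125 142]
 [ 94  97 120 140 141 142 140 130  92  43  30  32  34  56 111 138 139 140]
 [ 95  94  95 117 140 143 142 141 142 128 122 139 137 140 139 140 141 140]]
173 [array([233.5, 187.2]), array([232.9, 191.6])]
150 [array([232.8, 187. ]), array([230.6, 190.9])]
130 [array([232.4, 186.6]), array([228.9, 189.5])]
```

The pointer now lies along the off direction (~175°), which matches the stop.

```bash
python3 -c "
from rig import ctrl
print(ctrl.close_job(), ctrl.observe()['time_s'])"
```

```text
the job is handed in; nothing more can be done
the job is handed in; nothing more can be done
```

The job is done and handed in at about 54 s of robot time.

- **Brackets and keeper:** All three brackets stand in the jig slots, and the keeper was pushed until it hit its stop at about 12 N. The last top picture shows them still in the closed jig.
- **Filing:** I gave three forward strokes of about 87 mm, from 43 mm behind the jig's middle to 44 mm beyond it. Each pressed with roughly 7–9 N net, and I lifted the file about 30 mm clear for every return.
- **Knob:** I turned it anticlockwise to its stop; the bar slipped in the jaws when I turned further. In the last picture its pointer lies in line with the red off mark.
- **File:** After I laid it back on the mat, it was knocked about 45 mm forward while I was at the knob, so its tip overhung the mat edge. I picked it up and laid it flat in the middle again, so this came after the knob was off. In the last picture the arm hid its near end; its front end lies well inside the mat.
- **Bottle, jar and tray:** I saw no sign that they moved, judging by eye. The bottle was in the top picture before the last but outside the last crop.

No check failed, but the first three move calls were refused because their rows lacked some keys. Nothing moved on those calls.

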